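# Hook the red tin out from under the wire rack and stack the spice tins

### The arm

A 6-joint arm with a two-finger parallel gripper is mounted at the origin on the work surface. World frame = base frame: x ahead of the robot, y to its left, z up, the work surface at z = 0. Lengths are in m, angles in rad, forces in N, time in s.
With the tool pointing down it reaches from about 0.35 to 0.875 m from the base axis. Payload 15.5 kg.
Tool frame: the origin (TCP) lies at the very end of the fingers, on their centre line; the grasp point (between the pads) lies 19 mm behind it; z points along the fingers, x is the direction in which the jaws open and shut, and the axes are right-handed (so a half turn about z gives the same grasp; the last joint's range is limited). The gripper opens to 85 mm and grips with 20 to 120 N. Pads are 22 mm wide; open, the fingers measure 114 mm over their backs; the gripper's body (76 mm by 85 mm) begins 54 mm behind the grasp point. The pads swing forward as they close: fully open they stand 13 mm farther back than shut.
Start: joints at [1.173, 0.494, 1.345, -0, 1.302, -0.096], TCP at [0.186, 0.597, 0.2] pointing down, gripper open.
Joint ranges: [-2.91, 2.91], [-0.82, 2.16], [0.22, 2.67], [-1.22, 4.37], [0.12, 2.79], [-3.08, 3.08]. Speed limits (rad/s): [1.89, 1.89, 2.57, 3.01, 3.01, 3.01].

### API

Orientations are given as [roll, pitch, yaw] about the fixed x, y, z axes, in that order (R = Rz(yaw) Ry(pitch) Rx(roll)).
In Python, from workcell import ctrl gives the robot as it stands. The module is installed in compiled form; this text tells all that it offers.
- The arm moves only by the tool jog_arm, never from a script. Its argument "deltas" is a list that holds one entry, the list of rows, each a list of 5 numbers: the opening, from -1 (shut) to 1 (fully open), then the shift along the tool's x, y, z in units of 0.2 m (1.0 is 0.2 m), then the turn about the tool's z in units of pi rad (1.0 is pi rad). A call has 1 to 8 rows; each row shifts and turns the commanded pose from where the row before left it, along the tool's axes as they then stand; what a row does not reach is not made up. A row lasts 1/12 s, in which the tool goes at most 41.7 mm and 7.16 degrees, less where a joint would pass 70% of its speed; a pose out of reach is approached as far as the arm can. A call with a number of a shift or a turn outside -1 to 1 is refused whole. A call with a gripper value outside its range is refused whole. The fingers move at their own pace and stop on an object; "newtons" is the grip in N (left out, the last holds). Time passes only in rows, so rows that do not move let the fingers close. It gives the time, the measured TCP pose, the force and the opening at its end, in the units of the state.
- ctrl.observe(): the state, without advancing time (a new reading comes with each control period).
- ctrl.snapshot(name): name is "side" or "top"; returns a dict with "img" (384x512x3 uint8, red, green, blue), "K" (3x3 intrinsics, pixels), "xyz" and "orientation" of the camera in the world. Camera axes: x right, y down, z forward; pixel columns grow to the right and rows downward; lengths in m; the calibration is good to about 2 mm. A picture is of the moment at which its call begins. There is no depth.
- ctrl.close_job(): hands the job in, once; it reports no verdict.
Trained networks look in a picture, given as the dict that the camera call returned (one of the last four; its "shot" number tells which), for a name from the list of things; names that differ only in an ending like _2 or _b are one class to them, and where a whole thing is asked for, a point or a joint stands for the part that bears it (a point fixed in the world has none). Each returns a list of dicts, best first, with "score" (0 to 1); they miss things now and then, are a little off and sometimes report something else, mostly with a low value. They report only what shows in the picture. A call takes as long as a camera call. They do not tell look-alikes from the thing itself.
- ctrl.recognise(picture, query): "point" ([x, y, z] in m, in world coordinates, good to about 4 mm: the middle of the surface that is visible of it).
- ctrl.cut_out(picture, query): "region" (384x512 bool, what is visible of it).
- ctrl.tip_of(picture, query): "point" ([x, y, z] in m, in world coordinates, good to about 4 mm: a listed point, or the origin of a listed thing).
The state is a dict: "t": time; "joint_positions": joint angles; "qd": joint speeds; "effort": joint torques, N m; "tool_pos": TCP position; "eef_rot": TCP orientation; "force": force on the tool from outside, world axes, zero at the start; "wrist_torque": the same for the moment, N m; "opening": finger opening in m.
Only numpy, scipy, OpenCV 4.12 (cv2) and the standard library are available. Lean on these libraries where they do the work, as an engineer would, in place of code of your own. Each camera call takes 0.05 s, during which the arm holds its last target.

### The job

First use the pull hook to drag the red tin clear out from under the wire rack, keeping the gripper off that tin while it is still under there, and lay the hook down flat on the counter. Then stack the three tins: the yellow one squarely on the green one, which stays where it is, and after that the red one squarely on the yellow, edges flush and standing upright. Set each tin down rather than dropping or toppling it, and leave the red measuring spoon and the spice jar alone.

Things in the scene. Friction and masses are not known exactly. Their poses are not given: they have to be found in the camera images.
- green_tin_center (a point): closed green tin, a rigid box 76 long (its x) by 56 wide (its y) by 60 high (its z), flat lid and flat bottom, about 0.3 kg, the foot of the column, standing loose on the counter; this point is its centre, 30 above its underside, axes along the box
- yellow_tin_center (a point): closed yellow tin, a rigid box 76 long (its x) by 56 wide (its y) by 60 high (its z), flat lid and flat bottom, about 0.2 kg, standing loose on the counter; this point is its centre, 30 above its underside, axes along the box
- red_tin_center (a point): closed red tin, a rigid box 76 long (its x) by 56 wide (its y) by 60 high (its z), flat lid and flat bottom, about 0.2 kg, standing under the wire rack, its long side pointing roughly into the rack; this point is its centre, 30 above its underside, axes along the box; it slides on the counter when pulled
- hook_grip (a point): pull hook, about 0.12 kg, lying flat on the counter: this point is the centre of its wooden handle (110 long along x, 20 wide along y, 26 high), 13 above its underside. Its x axis points along the straight steel shaft (8 wide, 10 high) to the crosspiece, z up
- hook_cross (a point): middle of the hook's steel crosspiece: a bar 10 thick (along the hook's x), 58 long (along the hook's y) and 16 high; it lies 235 ahead of hook_grip along the hook's x and reaches from 4 on the right of the shaft's centre line to 54 on the left (+y) of it, so the hook is L-shaped; this point is 25 left of the centre line and 8 above the underside
- rack_front (a point): middle of the wire rack's front edge, at counter height. The rack is fixed: an open wire shelf 340 wide (y), 160 deep (x), top wires 130 above the counter, underside 124, on thin wire legs at its four corners (80 in front and behind the middle, 170 to each side), open on all sides below. Its x axis points into the rack, away from the open front; the rack's cover spans x = 0 to 160 mm from this point
- measuring_spoon: bystander: red plastic measuring spoon 140 long on the counter; origin under its middle
- spice_jar: bystander: amber spice jar, 44 across, 100 high; origin under its centre
There are look-alikes about, which are no part of the job. There is more than one size of the part that bears green_tin_center; the job needs the middle-sized.

How it is judged:
On the way, in this order (a step that is already met when the one before it is completed fails the run):
1. the red tin stands upright on the counter, clear of the rack's cover, dragged out by the hook (x of red_tin_center in the frame of rack_front below -0.045 m and height (world z) of red_tin_center below 0.04 m and angle between red_tin_center's own z axis and vertical below 0.1 rad), for 0.2 s.
2. the hook lies on the counter and the released yellow tin stands squarely on the green tin (horizontal distance between yellow_tin_center and green_tin_center below 0.01 m and z of yellow_tin_center in the frame of green_tin_center between 0.054 and 0.066 m and angle between the x axis of yellow_tin_center and the x axis of green_tin_center, either way round below 0.14 rad and angle between yellow_tin_center's own z axis and vertical below 0.06 rad and height (world z) of hook_grip below 0.032 m and contact force between the fingers and yellow_tin below 0.1 N), for 0.2 s.
At the end, for the whole second after the job is handed in: Green, yellow, red column from the counter up, released, at rest: each upper tin seated on, within 10 mm and 0.14 rad (either way round) of the one below, upright within 0.06 rad; green tin within 20 mm of its start; hook at rest on the counter, handle centre below 32 mm (horizontal distance between yellow_tin_center and green_tin_center below 0.01 m and z of yellow_tin_center in the frame of green_tin_center between 0.054 and 0.066 m and angle between the x axis of yellow_tin_center and the x axis of green_tin_center, either way round below 0.14 rad and angle between each of yellow_tin_center, red_tin_center, green_tin_center's own z axis and vertical below 0.06 rad and horizontal distance between red_tin_center and yellow_tin_center below 0.01 m and z of red_tin_center in the frame of yellow_tin_center between 0.054 and 0.066 m and angle between the x axis of red_tin_center and the x axis of yellow_tin_center, either way round below 0.14 rad and distance of green_tin_center from where it was at the start of the episode below 0.02 m and height (world z) of green_tin_center below 0.04 m and height (world z) of hook_grip below 0.032 m and linear speed of each of green_tin, yellow_tin, red_tin, pull_hook below 0.02 m/s); the robot touches nothing.
It fails at once if the robot touches the red tin while it is still under the wire rack (x of red_tin_center in the frame of rack_front above -0.02 m and height (world z) of red_tin_center below 0.1 m and contact force between any of the fingers, the arm and red_tin above 0.3 N).
It fails at once if a tin is dropped (faster than 0.5 m/s with no finger on it) ((linear speed of green_tin above 0.5 m/s and contact force between the fingers and green_tin below 0.05 N) or (linear speed of yellow_tin above 0.5 m/s and contact force between the fingers and yellow_tin below 0.05 N) or (linear speed of red_tin above 0.5 m/s and contact force between the fingers and red_tin below 0.05 N)).
It fails at once if a tin topples (angle between any of green_tin_center, yellow_tin_center, red_tin_center's own z axis and vertical above 0.6 rad).
It fails at once if the red measuring spoon or the spice jar is shifted by more than 30 mm (distance of any of measuring_spoon, spice_jar from where it was at the start of the episode above 0.03 m).
It also fails if it takes over 72 s, if anything falls off the work surface, if the arm or the gripper's body presses on something with over 40 N, if the wrist force passes 120 N, or if a joint passes its speed limit or range.

## Working session

There is one attempt and no reset: what is moved stays moved. The work goes in short steps, Python scripts to look and compute and a tool call to move; the robot and the scene stay as the last step left them, time stands still between calls to the robot, and variables do not carry over. Pictures are saved under pics/ and viewed, and the job is handed in when it is done.

Besides the shell and the picture viewer there is one more tool, called after "Request:" by a JSON object that holds its "api" and its "payload", one argument or row to a line. jog_arm: Moves the arm, as the interface text tells. Its arguments: {"type":"object","properties":{"deltas":{"type":"array","items":{"type":"array","items":{"type":"array","items":{"type":"number","minimum":-1,"maximum":1}}}},"newtons":{"type":"number"}},"required":["deltas"]}

```bash
mkdir -p pics
python3 - <<'E'
from workcell import ctrl
import cv2,numpy as np
print({k:np.round(v,3) for k,v in ctrl.observe().items()})
for n in ("side","top"):
    s=ctrl.snapshot(n)
    cv2.imwrite(f"pics/{n}0.png",cv2.resize(s["img"][:,:,::-1],None,fx=1.5,fy=1.5))
    print(n,s["K"].tolist(),s["xyz"],s["orientation"],s["shot"])
    for q in ["green_tin_center","yellow_tin_center","red_tin_center","hook_grip","hook_cross","rack_front","measuring_spoon","spice_jar"]:
        print(q,[(np.round(r["point"],3).tolist(),round(r["score"],2)) for r in ctrl.tip_of(s,q)])
E
```

```text
{'t': np.float64(0.0), 'joint_positions': array([ 1.174,  0.494,  1.346,  0.   ,  1.302, -0.096]), 'qd': array([ 0.001,  0.002, -0.001,  0.001, -0.002, -0.001]), 'effort': array([ 4.0000e-03, -8.8216e+01, -3.8386e+01,  0.0000e+00,  1.0000e-02,
       -0.0000e+00]), 'tool_pos': array([0.186, 0.596, 0.2  ]), 'eef_rot': array([-3.141e+00,  1.000e-03,  1.269e+00]), 'force': array([ 0.495, -0.082,  0.244]), 'wrist_torque': array([ 0.012, -0.032, -0.024]), 'opening': np.float64(0.085)}
side [[365.9165263773301, 0.0, 250.1532924794419], [0.0, 365.9165263773301, 197.02302453301954], [0.0, 0.0, 1.0]] [ 0.21938413 -0.83107906  0.83127497] [-2.28480248  0.0194555  -0.4894739 ] 1
green_tin_center [([0.617, -0.279, 0.033], 0.66)]
yellow_tin_center [([0.428, -0.302, 0.027], 0.72), ([0.445, -0.058, 0.011], 0.39)]
red_tin_center [([0.536, 0.343, 0.03], 0.88)]
hook_grip [([0.445, -0.058, 0.009], 0.82)]
hook_cross [([0.68, -0.056, 0.012], 0.97)]
rack_front []
measuring_spoon [([0.781, -0.195, 0.002], 0.75)]
spice_jar [([0.607, -0.497, 0.004], 0.82)]
top [[378.94799828261245, 0.0, 252.914952637822], [0.0, 378.94799828261245, 192.67967461494047], [0.0, 0.0, 1.0]] [ 0.46145668 -0.05178865  1.09883365] [-3.00295008 -0.01800901 -1.56577201] 2
green_tin_center [([0.642, -0.176, 0.017], 0.86), ([0.433, -0.463, 0.044], 0.68), ([0.622, -0.276, 0.028], 0.58)]
yellow_tin_center [([0.426, -0.304, 0.03], 0.67)]
red_tin_center [([0.542, 0.345, 0.027], 0.68)]
hook_grip [([0.447, -0.06, 0.01], 0.55), ([0.425, -0.306, 0.032], 0.2)]
hook_cross [([0.681, -0.055, 0.009], 0.93), ([0.545, 0.344, 0.026], 0.65)]
rack_front []
measuring_spoon [([0.781, -0.191, 0.004], 0.72)]
spice_jar [([0.61, -0.496, 0.0], 0.62), ([0.425, -0.305, 0.033], 0.37), ([0.544, 0.346, 0.028], 0.34)]
```

View pics/top0.png

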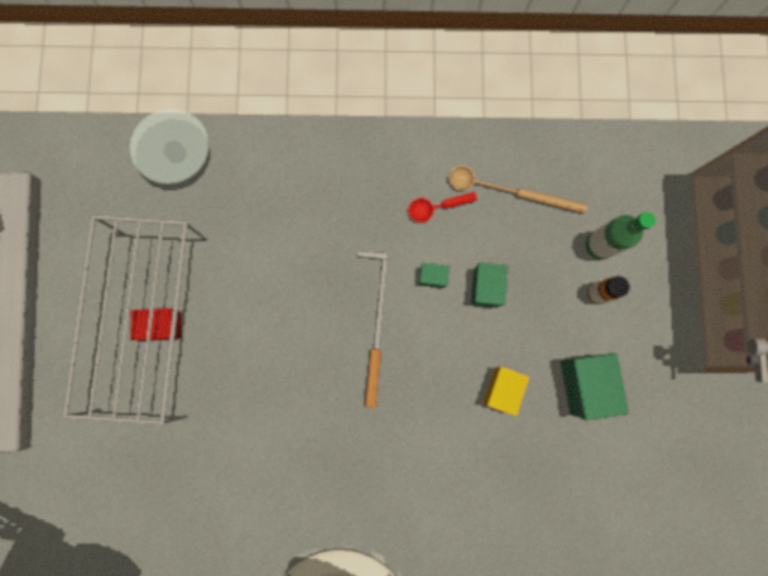

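View pics/side0.png

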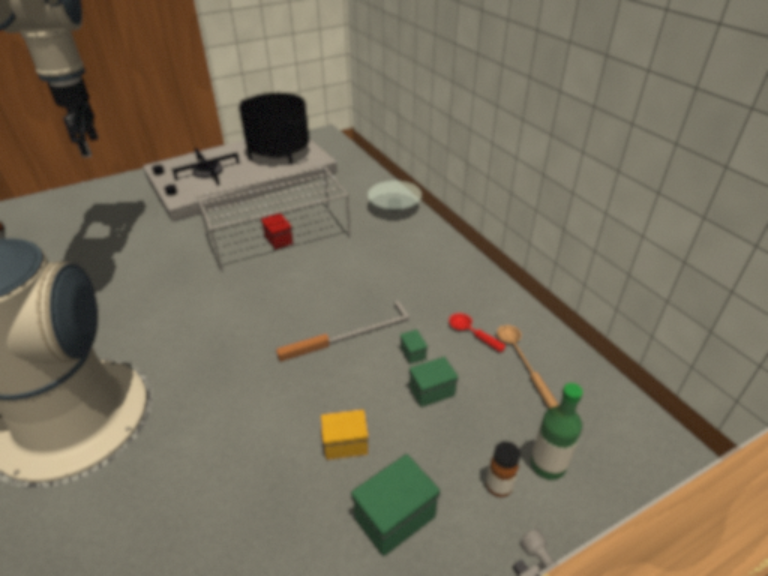

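```bash
cat > h.py <<'E'
from workcell import ctrl
import cv2,numpy as np
from scipy.spatial.transform import Rotation as Ro
from scipy.optimize import minimize
def cam(s): return np.array(s["K"]),np.array(s["xyz"]),Ro.from_euler("xyz",s["orientation"]).as_matrix()
def proj(s,P):
    K,t,R=cam(s); p=(np.atleast_2d(P)-t)@R; q=p@K.T; return q[:,:2]/q[:,2:]
def ray(s,uv,z):
    K,t,R=cam(s); d=R@np.linalg.inv(K)@np.array([*uv,1.0]); return t+d*(z-t[2])/d[2]
def box(x,y,yaw,L=.076,W=.056,z0=0,z1=.06):
    c,s_=np.cos(yaw),np.sin(yaw)
    return np.array([[x+c*a*L/2-s_*b*W/2,y+s_*a*L/2+c*b*W/2,z] for a in(-1,1) for b in(-1,1) for z in(z0,z1)])
def hullmask(uv,S=4):
    m=np.zeros((384*S,512*S),np.uint8)
    h=cv2.convexHull(((uv+.5)*S-.5).astype(np.float32))
    cv2.fillConvexPoly(m,np.round(h*8).astype(np.int32),1,shift=3)
    return m
def up(m,S=4): return (cv2.resize(m.astype(np.float32),None,fx=S,fy=S,interpolation=cv2.INTER_LINEAR)>.5)
def color(s,c):
    hsv=cv2.cvtColor(s["img"],cv2.COLOR_RGB2HSV); H,Sa,V=cv2.split(hsv)
    if c=="yellow": m=(H>18)&(H<35)&(Sa>140)&(V>60)
    if c=="red": m=((H<8)|(H>172))&(Sa>140)&(V>50)
    if c=="green": m=(H>55)&(H<90)&(Sa>90)&(V>25)
    return m
def comp(m,uv,close=0):
    m=m.astype(np.uint8)
    if close: m=cv2.morphologyEx(m,cv2.MORPH_CLOSE,np.ones((close,close)))
    n,l,st,ce=cv2.connectedComponentsWithStats(m)
    k=min(range(1,n),key=lambda i:np.hypot(*(ce[i]-uv))+(1e3 if st[i,4]<40 else 0))
    return l==k
def fitbox(shots,masks,x0,**kw):
    M=[up(m) for m in masks]
    def f(p,full=False):
        e=[ (hullmask(proj(s,box(*p,**kw))).astype(bool)^m).sum()/m.sum() for s,m in zip(shots,M)]
        return e if full else sum(e)
    best=None
    for yaw in x0[2]:
        st=np.array([x0[0],x0[1],yaw])
        r=minimize(f,st,method="Nelder-Mead",options=dict(initial_simplex=st+np.array([[0,0,0],[.01,0,0],[0,.01,0],[0,0,.2]]),xatol=1e-4,fatol=1e-4))
        if best is None or r.fun<best.fun: best=r
    return best.x,f(best.x,True)
def both(): return [ctrl.snapshot("top"),ctrl.snapshot("side")]
def save(s,n,pts=None):
    im=s["img"][:,:,::-1].copy(); im=cv2.resize(im,None,fx=1.5,fy=1.5)
    if pts is not None:
        for u in proj(s,pts): cv2.circle(im,tuple(int(round(v)) for v in (u+.5)*1.5),2,(255,0,255),-1)
    cv2.imwrite(f"pics/{n}.png",im)
E
python3 - <<'E'
from h import *
S=both()
for name,c,x,cl in [("yellow","yellow",(.426,-.303),0),("green","green",(.62,-.277),0),("red","red",(.54,.344),9)]:
    ms=[comp(color(s,c),proj(s,[[*x,.03]])[0],cl) for s in S]
    print(name,[int(m.sum()) for m in ms])
    for idx in ([0,1],[0],[1]):
        p,e=fitbox([S[i] for i in idx],[ms[i] for i in idx],(x[0],x[1],np.arange(-1.5,1.6,.5)))
        print(idx,np.round(p,4),np.round(e,3))
np.savez("s0.npz",**{f"{k}{i}":np.array(S[i][k]) for i in(0,1) for k in("img","K","xyz","orientation")})
im=cv2.resize(S[0]["img"][130:300,35:145,::-1],None,fx=5,fy=3.5,interpolation=cv2.INTER_CUBIC); cv2.imwrite("pics/racktop.png",im)
im=cv2.resize(S[1]["img"][105:185,125:240,::-1],None,fx=6,fy=6,interpolation=cv2.INTER_CUBIC); cv2.imwrite("pics/rackside.png",im)
E
```

```text
yellow [661, 880]
[0, 1] [ 0.4222 -0.3036 -0.3475] [0.103 0.113]
[0] [ 0.4227 -0.3041 -0.3215] [0.099]
[1] [ 0.4223 -0.3012 -0.3823] [0.106]
green [535, 359]
[0, 1] [ 0.6198 -0.2755 -0.5383] [0.383 1.295]
[0] [ 0.6196 -0.279  -0.2746] [0.302]
[1] [ 0.6423 -0.2433  0.9188] [1.17]
red [662, 327]
[0, 1] [ 0.5401  0.3486 -1.6596] [0.178 0.211]
[0] [0.5411 0.3472 1.5722] [0.155]
[1] [0.5401 0.3507 1.441 ] [0.202]
```

View pics/racktop.png

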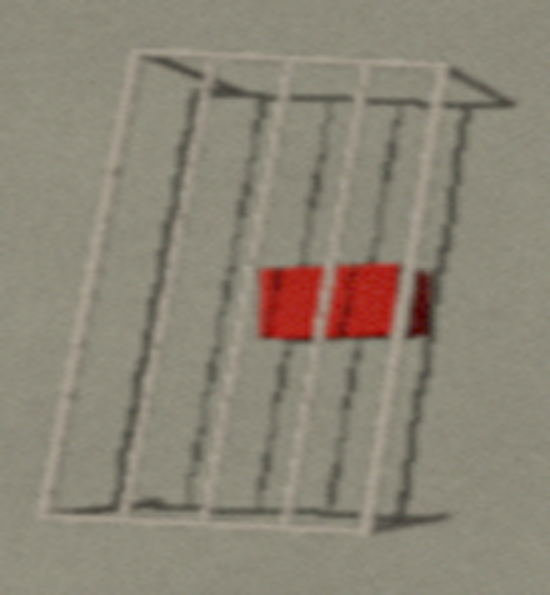

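View pics/rackside.png

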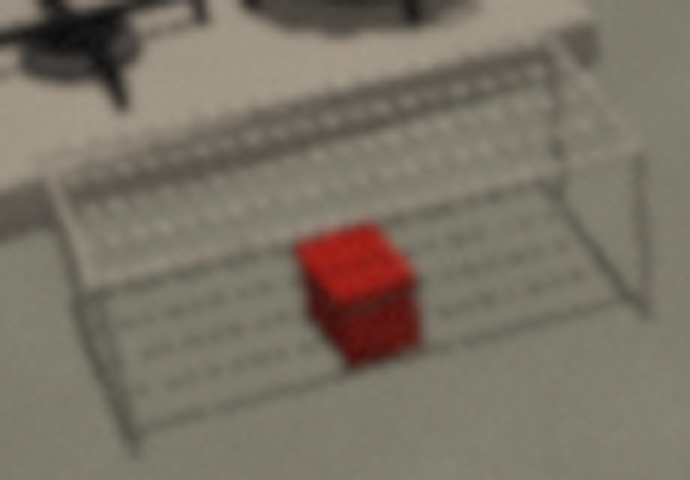

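Run:
```python
from h import *
S=[]
z=np.load("s0.npz")
S0=[{k:z[f"{k}{i}"] for k in("img","K","xyz","orientation")} for i in(0,1)]
C=[ray(S0[0],(35+u/5-.5,130+v/3.5-.5),.128)for u,v in [(135,55),(447,68),(368,530),(42,515)]]
C=np.array(C); print(np.round(C,4)); print([np.linalg.norm(C[i]-C[i-1]).round(4) for i in range(4)])
f=C[1]-C[2]; print("front mid",(C[1]+C[2])/2, "yaw of width",np.arctan2(f[1],f[0]), "depth yaw", np.arctan2(*( (C[0]-C[1])[[1,0]])),np.arctan2(*( (C[3]-C[2])[[1,0]])))
Cs=[ray(S0[1],(125+u/6-.5,105+v/6-.5),zz)for u,v,zz in [(92,285,.128),(638,148,.128),(135,450,0),(645,315,0)]]
print(np.round(Cs,4))
S=both()
out={}
for name,q in [("yellow","yellow_tin_center"),("green","green_tin_center"),("red","red_tin_center"),("hook","hook_grip")]:
    for i in (0,1):
        rs=ctrl.cut_out(S[i],q)
        for j,r in enumerate(rs):
            ys,xs=np.nonzero(r["region"]); print(name,i,j,round(r["score"],2),len(xs),xs.mean().round(1),ys.mean().round(1))
            out[f"{name}_{i}_{j}"]=r["region"]
np.savez("cut0.npz",**out)
hsv=cv2.cvtColor(S[1]["img"],cv2.COLOR_RGB2HSV); print(hsv[245:265:4,280:300:4])
```

```text
[[0.7183 0.4315 0.128 ]
 [0.7099 0.2692 0.128 ]
 [0.3725 0.2908 0.128 ]
 [0.3824 0.4524 0.128 ]]
[np.float64(0.3365), np.float64(0.1625), np.float64(0.3381), np.float64(0.1619)]
front mid [0.54123159 0.27997111 0.128     ] yaw of width -0.06400756482294045 depth yaw 1.5192652347369435 1.5098056156400494
[[0.3681 0.2885 0.128 ]
 [0.7082 0.2695 0.128 ]
 [0.3695 0.2982 0.    ]
 [0.7076 0.2733 0.    ]]
yellow 0 0 0.6 352 404.5 192.7
yellow 0 1 0.55 736 336.4 260.0
yellow 0 2 0.24 464 249.3 229.5
yellow 1 0 0.73 917 229.9 289.6
green 0 0 0.76 283 288.8 183.3
green 1 0 0.89 2464 263.6 336.1
green 1 1 0.86 353 275.8 231.4
green 1 2 0.8 787 288.3 254.3
red 0 0 0.94 664 101.8 215.8
red 0 1 0.18 915 82.9 214.8
red 1 0 0.62 405 184.9 154.0
hook 0 0 0.57 357 248.7 228.0
hook 0 1 0.38 405 404.8 193.1
hook 1 0 0.9 433 216.9 227.1
[[[ 64  96 111]
  [ 65 101 111]
  [ 65  98 109]
  [ 65 101 111]
  [ 65 100 112]]

 [[ 65  96 114]
  [ 66  99 111]
  [ 66 102 113]
  [ 65 103 109]
  [ 65 102 113]]

 [[ 65  98 114]
  [ 66 104 113]
  [ 66  99 111]
  [ 66 104 113]
  [ 65  96 104]]

 [[ 63  98  91]
  [ 65  97 108]
  [ 65  93  90]
  [ 63  73  73]
  [ 62  68  68]]

 [[ 58  61  59]
  [ 60  70  66]
  [ 60  77  73]
  [ 64  96  72]
  [ 63  85  72]]]
```

```bash
python3 - <<'E'
import re
t=open("h.py").read()
a=t.index("def color"); b=t.index("def comp")
t=t[:a]+'''def color(s,c):
    hsv=cv2.cvtColor(cv2.GaussianBlur(s["img"],(3,3),0),cv2.COLOR_RGB2HSV); H,Sa,V=[v.astype(int) for v in cv2.split(hsv)]
    if c=="yellow": m=(H>15)&(H<35)&(Sa>110)
    if c=="orange": m=(H>4)&(H<17)&(Sa>95)&(V>40)
    if c=="red": m=((H<8)|(H>172))&(Sa>110)&(V>25)
    if c=="green": m=(H>50)&(H<95)&(Sa>50)
    return m
'''+t[b:]
open("h.py","w").write(t)
E
cat > fit0.py <<'E'
from h import *
z=np.load("s0.npz")
S=[{k:z[f"{k}{i}"] for k in("img","K","xyz","orientation")} for i in(0,1)]
vis=[]
for name,c,x,cl,yaws,kw in [("yellow","yellow",(.422,-.303),0,[-.35,1.2],{}),("green","green",(.62,-.277),0,[-.3,.3,1.3],{}),("red","red",(.54,.344),7,[1.5],{}),("handle","orange",(.445,-.058),0,[-.1],dict(L=.11,W=.02,z1=.026))]:
    ms=[comp(color(s,c),proj(s,[[*x,.03]])[0],cl) for s in S]
    print(name,[int(m.sum()) for m in ms])
    for idx in ([0,1],[0],[1]):
        p,e=fitbox([S[i] for i in idx],[ms[i] for i in idx],(x[0],x[1],yaws),**kw)
        print(idx,np.round(p,4),np.round(e,3))
        if len(idx)==2: vis.append(box(*p,**kw))
p=np.concatenate(vis)
for i in (0,1):
    im=cv2.resize(S[i]["img"][:,:,::-1],None,fx=3,fy=3,interpolation=cv2.INTER_CUBIC)
    for u in proj(S[i],p): cv2.circle(im,tuple(int(round(v)) for v in (u+.5)*3),2,(255,0,255),-1)
    cv2.imwrite(f"pics/fit{i}.png",im[330:930,650:1250] if i==0 else im[400:1000,500:1100])
E
python3 fit0.py
```

```text
yellow [709, 934]
[0, 1] [ 0.4224 -0.3039  2.7816] [0.056 0.076]
[0] [ 0.4229 -0.3048 -0.3496] [0.05]
[1] [ 0.4223 -0.3023 -0.3654] [0.072]
green [627, 1051]
[0, 1] [ 0.6202 -0.278  -0.1324] [0.118 0.39 ]
[0] [ 0.6201 -0.2785 -0.1445] [0.118]
[1] [ 0.62   -0.2734 -0.3637] [0.361]
red [687, 358]
[0, 1] [0.5401 0.3475 1.5286] [0.136 0.147]
[0] [0.5418 0.3464 1.5983] [0.12]
[1] [0.5394 0.3497 1.4809] [0.134]
handle [297, 327]
[0, 1] [ 0.4438 -0.0584 -0.0895] [0.093 0.198]
[0] [ 0.4448 -0.0585 -0.0891] [0.09]
[1] [ 0.4426 -0.0572 -0.0797] [0.194]
```

View pics/fit0.png

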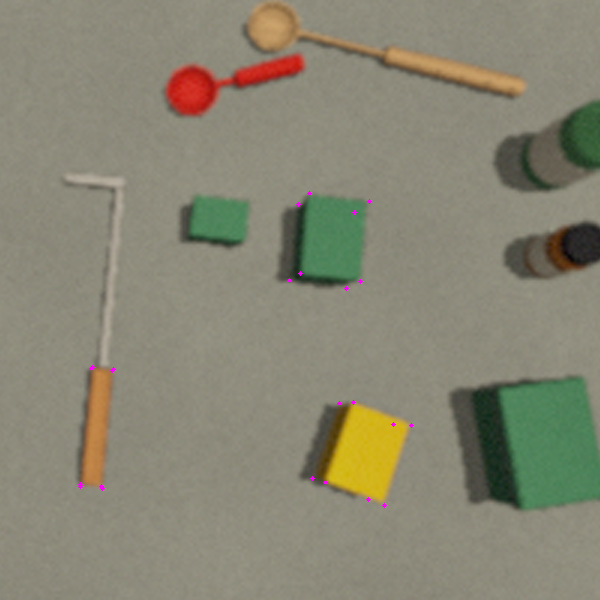

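View pics/fit1.png

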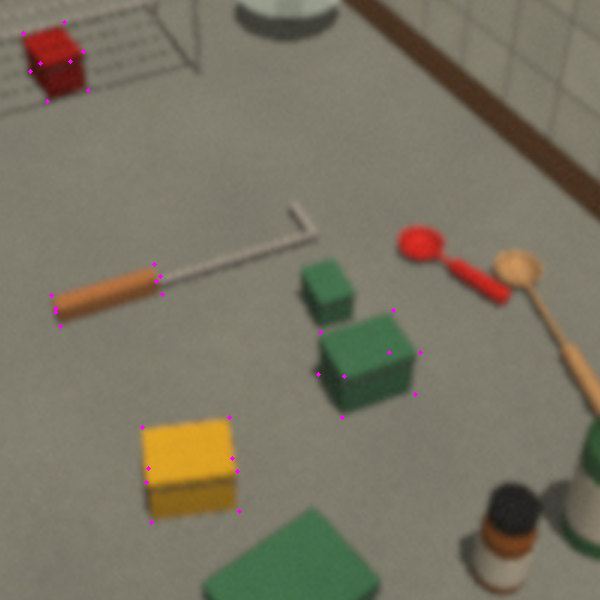

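```bash
cat > plan.py <<'E'
# usage: plan.py x y z yaw opening maxstep_mm [x y z yaw opening step ...]
from h import *
import sys,json
def plan(segs,start=None):
    o=ctrl.observe()
    if start is None:
        p=np.array(o["tool_pos"]); R=Ro.from_euler("xyz",o["eef_rot"]).as_matrix(); yaw=np.arctan2(R[1,0],R[0,0])
    else: p=np.array(start[:3]);yaw=start[3]
    rows=[]
    for x,y,z,ty,op,st in segs:
        T=np.array([x,y,z]); dy=(ty-yaw+np.pi)%(2*np.pi)-np.pi
        n=max(1,int(np.ceil(np.linalg.norm(T-p)/(st/1e3)-1e-6)),int(np.ceil(abs(dy)/np.radians(7.0)-1e-6)))
        p0,y0=p.copy(),yaw
        for k in range(1,n+1):
            d=p0+(T-p0)*k/n-p
            c,s=np.cos(yaw),np.sin(yaw)
            dl=np.array([c*d[0]+s*d[1], s*d[0]-c*d[1], -d[2]])
            r=np.round(dl/.2,3); tr=round(-(y0+dy*k/n-yaw)/np.pi,4)
            rows.append([op,*[float(v)+0. for v in r],tr])
            dd=r*.2
            p=p+np.array([c*dd[0]+s*dd[1],s*dd[0]-c*dd[1],-dd[2]]); yaw-=tr*np.pi
    return rows,p,yaw
if __name__=="__main__":
    a=[float(v) for v in sys.argv[1:]]
    segs=[a[i:i+6] for i in range(0,len(a),6)]
    o=ctrl.observe(); R=Ro.from_euler("xyz",o["eef_rot"]).as_matrix()
    print("now",np.round(o["t"],2),np.round(o["tool_pos"],4),"yaw",np.arctan2(R[1,0],R[0,0]).round(4),"tilt",R[2,2].round(5))
    rows,p,y=plan(segs)
    for i in range(0,len(rows),8): print(json.dumps([rows[i:i+8]]))
    print(len(rows),np.round(p,4),round(y,4))
E
python3 plan.py 0.444 -0.0585 0.12 -1.66 0.0 35
```

```text
now 1.5 [0.1857 0.5967 0.2003] yaw 1.269 tilt -1.0
[[[0.0, -0.114, 0.092, 0.017, 0.0388], [0.0, -0.103, 0.105, 0.016, 0.0389], [0.0, -0.088, 0.117, 0.017, 0.0388], [0.0, -0.074, 0.127, 0.017, 0.0389], [0.0, -0.058, 0.135, 0.017, 0.0388], [0.0, -0.041, 0.141, 0.016, 0.0389], [0.0, -0.024, 0.144, 0.017, 0.0388], [0.0, -0.006, 0.147, 0.017, 0.0389]]]
[[[0.0, 0.013, 0.146, 0.017, 0.0388], [0.0, 0.029, 0.144, 0.016, 0.0389], [0.0, 0.048, 0.139, 0.017, 0.0388], [0.0, 0.063, 0.132, 0.017, 0.0389], [0.0, 0.079, 0.124, 0.017, 0.0388], [0.0, 0.094, 0.112, 0.016, 0.0389], [0.0, 0.107, 0.101, 0.017, 0.0388], [0.0, 0.118, 0.087, 0.017, 0.0389]]]
[[[0.0, 0.128, 0.072, 0.017, 0.0388], [0.0, 0.136, 0.055, 0.016, 0.0389], [0.0, 0.141, 0.039, 0.017, 0.0388], [0.0, 0.146, 0.021, 0.017, 0.0388], [0.0, 0.146, 0.004, 0.017, 0.0389], [0.0, 0.146, -0.015, 0.016, 0.0388], [0.0, 0.144, -0.032, 0.017, 0.0389], [0.0, 0.138, -0.049, 0.017, 0.0388]]]
24 [ 0.444  -0.0585  0.1199] -1.6599
```

Request:
{"api": "jog_arm", "payload": {
  "deltas": [
    [[0.0, -0.114, 0.092, 0.017, 0.0388], [0.0, -0.103, 0.105, 0.016, 0.0389], [0.0, -0.088, 0.117, 0.017, 0.0388], [0.0, -0.074, 0.127, 0.017, 0.0389], [0.0, -0.058, 0.135, 0.017, 0.0388], [0.0, -0.041, 0.141, 0.016, 0.0389], [0.0, -0.024, 0.144, 0.017, 0.0388], [0.0, -0.006, 0.147, 0.017, 0.0389]]
  ],
  "newtons": 60
}}

```text
t: 2.17
tool_pos: [0.2721, 0.3771, 0.1736]
eef_rot: [-3.141, -0.0, 0.287]
force: [1.2, 0.8, 0.2]
opening: 0.0427
```

Request:
{"api": "jog_arm", "payload": {
  "deltas": [
    [[0.0, 0.013, 0.146, 0.017, 0.0388], [0.0, 0.029, 0.144, 0.016, 0.0389], [0.0, 0.048, 0.139, 0.017, 0.0388], [0.0, 0.063, 0.132, 0.017, 0.0389], [0.0, 0.079, 0.124, 0.017, 0.0388], [0.0, 0.094, 0.112, 0.016, 0.0389], [0.0, 0.107, 0.101, 0.017, 0.0388], [0.0, 0.118, 0.087, 0.017, 0.0389]]
  ]
}}

```text
t: 2.83
tool_pos: [0.3583, 0.1586, 0.1468]
eef_rot: [-3.141, -0.0, -0.69]
force: [0.5, 0.9, -0.1]
opening: 0.0427
```

Request:
{"api": "jog_arm", "payload": {
  "deltas": [
    [[0.0, 0.128, 0.072, 0.017, 0.0388], [0.0, 0.136, 0.055, 0.016, 0.0389], [0.0, 0.141, 0.039, 0.017, 0.0388], [0.0, 0.146, 0.021, 0.017, 0.0388], [0.0, 0.146, 0.004, 0.017, 0.0389], [0.0, 0.146, -0.015, 0.016, 0.0388], [0.0, 0.144, -0.032, 0.017, 0.0389], [0.0, 0.138, -0.049, 0.017, 0.0388]]
  ]
}}

```text
t: 3.5
tool_pos: [0.4445, -0.0602, 0.12]
eef_rot: [-3.141, -0.0, -1.666]
force: [0.1, 0.8, -0.6]
opening: 0.043
```

```bash
python3 plan.py 0.444 -0.0585 0.03 -1.66 0.0 30 0.444 -0.0585 0.005 -1.66 0 10
```

```text
now 3.5 [ 0.4445 -0.0602  0.12  ] yaw -1.6662 tilt -1.0
[[[0.0, -0.003, 0.001, 0.15, -0.0007], [0.0, -0.002, 0.001, 0.15, -0.0006], [0.0, -0.003, 0.001, 0.15, -0.0007], [0.0, 0.0, 0.0, 0.042, 0.0], [0.0, 0.0, 0.0, 0.041, 0.0], [0.0, 0.0, 0.0, 0.042, 0.0]]]
6 [ 0.4441 -0.0585  0.005 ] -1.6599
```

Request:
{"api": "jog_arm", "payload": {
  "deltas": [
    [[0.0, -0.003, 0.001, 0.15, 0], [0.0, -0.002, 0.001, 0.15, 0], [0.0, -0.003, 0.001, 0.15, 0], [0.0, 0.0, 0.0, 0.042, 0.0], [0.0, 0.0, 0.0, 0.042, 0.0], [0.0, 0.0, 0.0, 0.042, 0.0], [0, 0, 0, 0, 0]]
  ]
}}

```text
t: 4.08
tool_pos: [0.4438, -0.0569, 0.0045]
eef_rot: [3.142, -0.0, -1.66]
force: [-0.4, -0.0, 0.2]
opening: 0.0424
```

Request:
{"api": "jog_arm", "payload": {
  "deltas": [
    [[-1, 0, 0, 0, 0], [-1, 0, 0, 0, 0], [-1, 0, 0, 0, 0], [-1, 0, 0, 0, 0], [-1, 0, 0, 0, 0], [-1, 0, 0, 0, 0]]
  ],
  "newtons": 80
}}

```text
t: 4.58
tool_pos: [0.4437, -0.0569, 0.0051]
eef_rot: [-3.141, -0.0, -1.66]
force: [0.2, -0.5, 0.0]
opening: 0.0001
```

Run:
```python
from h import *
S=both()
a=cv2.resize(S[0]["img"][150:300,200:340,::-1],(560,600),interpolation=cv2.INTER_CUBIC)
cv2.imwrite("pics/g_top.png",a)
a=cv2.resize(S[1]["img"][150:300,130:300,::-1],(680,600),interpolation=cv2.INTER_CUBIC)
cv2.imwrite("pics/g_side.png",a)
```

```text
(no output)
```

View pics/g_top.png

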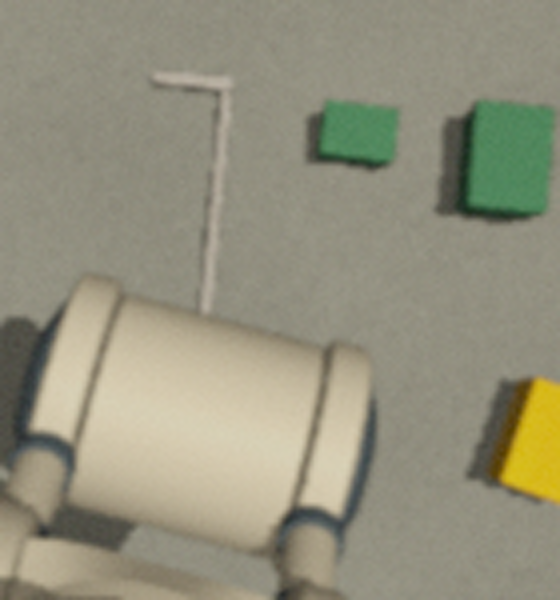

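View pics/g_side.png

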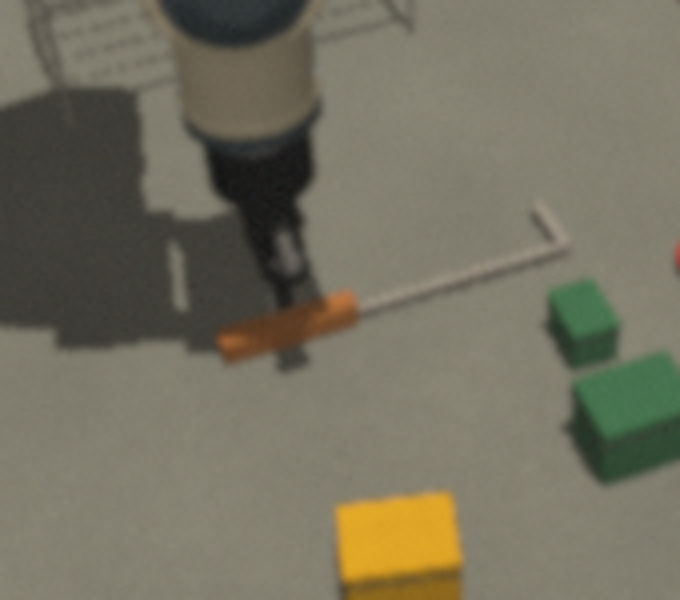

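Run:
```python
from h import *
S=both()
for s in S:
    for q in ("hook_grip","hook_cross"): print([(np.round(r["point"],3).tolist(),round(r["score"],2)) for r in ctrl.tip_of(s,q)])
s=S[1]; m=comp(color(s,"orange"),proj(s,[[.444,-.058,.013]])[0])
kw=dict(L=.11,W=.02,z1=.026)
p,e=fitbox([s],[m],(.444,-.06,[-.09]),**kw); print(p,e)
z=np.load("s0.npz")
s0={k:z[f"{k}1"] for k in("img","K","xyz","orientation")}
im=np.hstack([cv2.resize(q["img"][200:255,170:270,::-1],None,fx=4,fy=4,interpolation=cv2.INTER_CUBIC) for q in (s0,s)])
cv2.imwrite("pics/cmp.png",im)
print(proj(s,[[.4437,-.0569,.005]]),proj(s,[[.4437,-.0569,.08]]), proj(s,[.444,-.0585,.013]))
d=cv2.absdiff(s0["img"],s["img"]).max(2); ys,xs=np.nonzero((d>40)&(np.arange(512)>270)[None]); print(len(xs))
```

```text
[]
[([0.682, -0.055, 0.007], 0.6), ([0.624, -0.276, 0.029], 0.39)]
[([0.442, -0.054, 0.01], 0.96), ([0.782, -0.194, -0.001], 0.56)]
[([0.681, -0.055, 0.011], 0.66)]
[ 0.44271484 -0.05938491 -0.11314628] [np.float64(0.19260106788710907)]
[[202.00252699 232.43779319]] [[199.34369321 215.01041034]] [[202.01668475 230.94368561]]
0
```

View pics/cmp.png

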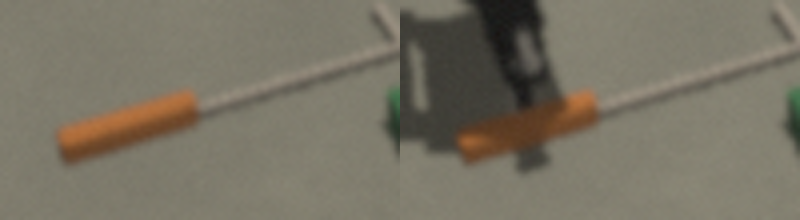

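Request:
{"api": "jog_arm", "payload": {
  "deltas": [
    [[0.2, 0, 0, 0, 0], [0.2, 0, 0, 0, 0], [0.2, 0, 0, 0, 0], [0.2, 0, 0, 0, 0]]
  ]
}}

```text
t: 5.32
tool_pos: [0.4436, -0.0569, 0.0048]
eef_rot: [-3.142, -0.0, -1.66]
force: [-0.1, -0.3, 0.4]
opening: 0.0485
```

```bash
cat > vs.py <<'E'
from h import *
import sys
s=ctrl.snapshot(sys.argv[1]); r0,r1,c0,c1,f=[int(v) for v in sys.argv[3:8]]
cv2.imwrite(f"pics/{sys.argv[2]}.png",cv2.resize(s["img"][r0:r1,c0:c1,::-1],None,fx=f,fy=f,interpolation=cv2.INTER_CUBIC))
E
python3 vs.py side open1 190 260 160 270 7
```

```text
(no output)
```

View pics/open1.png

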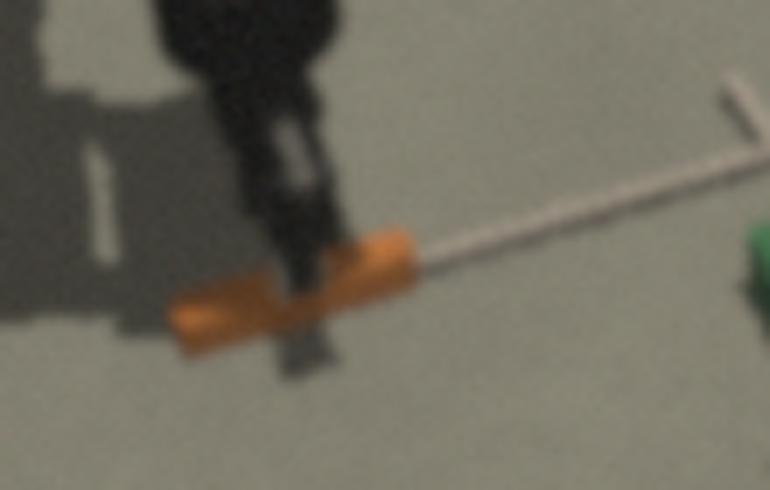

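```bash
python3 - <<'E'
from h import *
s=ctrl.snapshot("side")
for z in (0,.01,.02,.03,.04): print(z,((proj(s,[.4437,-.0569-.027,z])[0]+.5-[160,190])*7).round())
s=ctrl.snapshot("top");
E
python3 plan.py 0.443 -0.0585 0.1 -1.66 0.2 25
```

```text
0 [322. 348.]
0.01 [320. 332.]
0.02 [318. 316.]
0.03 [315. 300.]
0.04 [313. 284.]
now 5.47 [ 0.4436 -0.0569  0.0048] yaw -1.6599 tilt -1.0
[[[0.2, 0.002, 0.001, -0.119, 0.0], [0.2, 0.002, 0.0, -0.119, 0.0], [0.2, 0.002, 0.001, -0.119, 0.0], [0.2, 0.002, 0.0, -0.119, 0.0]]]
4 [ 0.443  -0.0585  0.1   ] -1.6599
```

Run:
```python
from h import *
z=np.load("s0.npz")
s={k:z[f"{k}1"] for k in("img","K","xyz","orientation")}
c=np.array([np.cos(1.269),np.sin(1.269),0])
for zz in (.2,.213,.225,.24):
  print(zz,[(proj(s,np.array([.1857,.5967,zz])+c*k)[0]+.5).round(1).tolist() for k in (-.05,.0,.05)])
im=s["img"][40:120,20:90,::-1]; cv2.imwrite("pics/start.png",cv2.resize(im,None,fx=8,fy=7,interpolation=cv2.INTER_CUBIC))
```

```text
0.2 [[63.1, 115.9], [65.7, 109.6], [68.2, 103.5]]
0.213 [[61.8, 112.7], [64.5, 106.4], [67.0, 100.4]]
0.225 [[60.6, 109.6], [63.4, 103.4], [65.9, 97.4]]
0.24 [[59.1, 105.8], [61.9, 99.6], [64.5, 93.7]]
```

View pics/start.png

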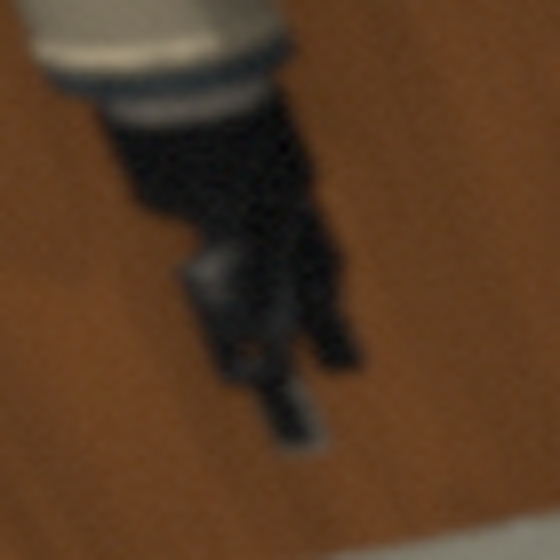

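Request:
{"api": "jog_arm", "payload": {
  "deltas": [
    [[-0.1, 0.006, 0, 0.03, 0], [-0.1, 0, 0, 0.03, 0], [-0.1, 0, 0, 0, 0], [-0.1, 0, 0, 0.015, 0], [-0.1, 0, 0, 0, 0]]
  ]
}}

```text
t: 5.88
tool_pos: [0.4432, -0.058, -0.0108]
eef_rot: [3.141, 0.0, -1.66]
force: [1.0, -0.0, -1.0]
opening: 0.0385
```

```bash
python3 vs.py side open2 190 260 160 270 7
```

```text
(no output)
```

View pics/open2.png

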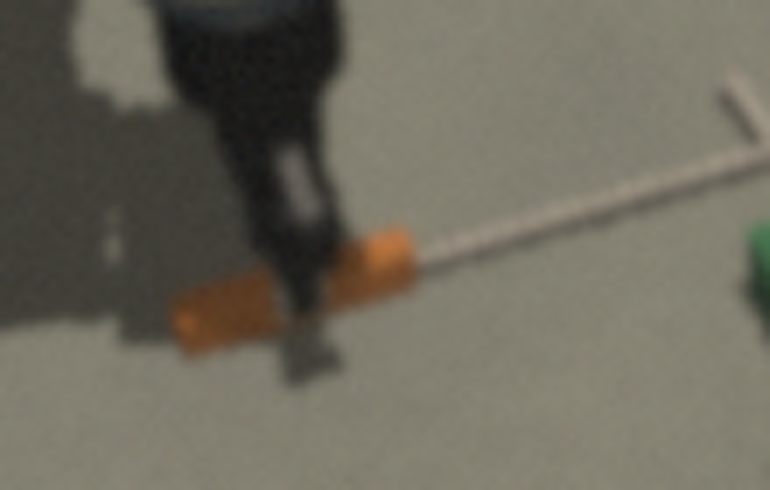

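Request:
{"api": "jog_arm", "payload": {
  "deltas": [
    [[-0.1, 0, 0, 0.02, 0], [-0.1, 0, 0, 0.02, 0], [-0.1, 0, 0, 0, 0], [-1, 0, 0, 0, 0], [-1, 0, 0, 0, 0], [-1, 0, 0, 0, 0], [-1, 0, 0, 0, 0]]
  ],
  "newtons": 60
}}

```text
t: 6.52
tool_pos: [0.4434, -0.0581, -0.0181]
eef_rot: [-3.142, -0.0, -1.66]
force: [-0.5, 0.4, 3.3]
opening: 0.0181
```

Request:
{"api": "jog_arm", "payload": {
  "deltas": [
    [[-1, 0, 0, 0, 0], [-1, 0, 0, -0.04, 0], [-1, 0, 0, -0.04, 0], [-1, 0, 0, -0.05, 0], [-1, 0, 0, 0, 0]]
  ],
  "newtons": 100
}}

```text
t: 6.93
tool_pos: [0.4443, -0.0583, 0.0095]
eef_rot: [-3.139, -0.0, -1.66]
force: [0.6, 0.9, -0.3]
opening: 0.0174
```

```bash
python3 vs.py side lift1 180 260 160 290 6; python3 plan.py 0.53 -0.05 0.008 -0.04 -1 20
```

```text
now 6.98 [ 0.4442 -0.0583  0.0088] yaw -1.6598 tilt -1.0
[[[-1.0, -0.006, -0.03, 0.0, -0.0368], [-1.0, -0.002, -0.031, 0.001, -0.0369], [-1.0, 0.002, -0.031, 0.0, -0.0368], [-1.0, 0.005, -0.03, 0.0, -0.0368], [-1.0, 0.008, -0.03, 0.0, -0.0368], [-1.0, 0.012, -0.028, 0.001, -0.0369], [-1.0, 0.015, -0.027, 0.0, -0.0368], [-1.0, 0.018, -0.025, 0.0, -0.0368]]]
[[[-1.0, 0.021, -0.023, 0.001, -0.0369], [-1.0, 0.023, -0.02, 0.0, -0.0368], [-1.0, 0.025, -0.017, 0.0, -0.0368], [-1.0, 0.028, -0.015, 0.001, -0.0368], [-1.0, 0.028, -0.011, 0.0, -0.0369], [-1.0, 0.03, -0.007, 0.0, -0.0368]]]
14 [ 0.53   -0.0501  0.008 ] -0.04
```

View pics/lift1.png

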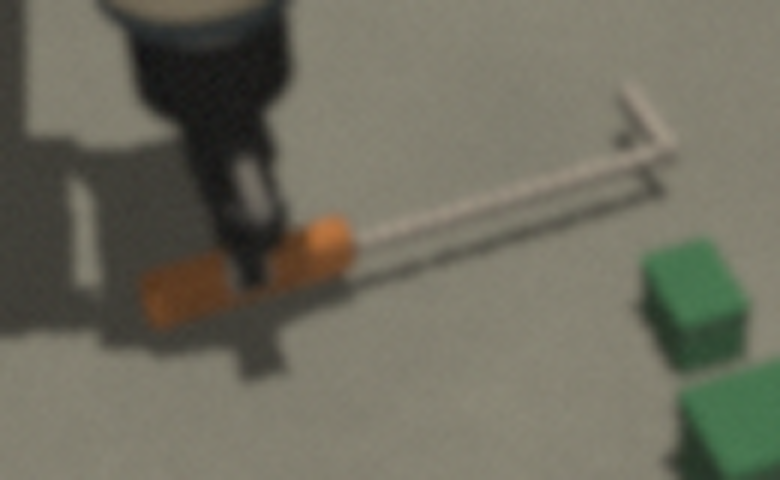

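Request:
{"api": "jog_arm", "payload": {
  "deltas": [
    [[-1.0, -0.006, -0.03, 0.0, -0.0368], [-1.0, -0.002, -0.031, 0.001, -0.0369], [-1.0, 0.002, -0.031, 0.0, -0.0368], [-1.0, 0.005, -0.03, 0.0, -0.0368], [-1.0, 0.008, -0.03, 0.0, -0.0368], [-1.0, 0.012, -0.028, 0.001, -0.0369], [-1.0, 0.015, -0.027, 0.0, -0.0368], [-1.0, 0.018, -0.025, 0.0, -0.0368]]
  ]
}}

```text
t: 7.65
tool_pos: [0.4927, -0.0533, 0.0071]
eef_rot: [3.141, 0.0, -0.729]
force: [-0.2, 0.1, -0.6]
opening: 0.0172
```

Request:
{"api": "jog_arm", "payload": {
  "deltas": [
    [[-1.0, 0.021, -0.023, 0.001, -0.0369], [-1.0, 0.023, -0.02, 0.0, -0.0368], [-1.0, 0.025, -0.017, 0.0, -0.0368], [-1.0, 0.028, -0.015, 0.001, -0.0368], [-1.0, 0.028, -0.011, 0.0, -0.0369], [-1.0, 0.03, -0.007, 0.0, -0.0368], [-1, 0, 0, 0, 0]]
  ]
}}

```text
t: 8.23
tool_pos: [0.5303, -0.05, 0.0068]
eef_rot: [3.141, -0.001, -0.034]
force: [-0.1, 0.1, -0.3]
opening: 0.0173
```

```bash
python3 vs.py top rot1 130 260 60 280 3;python3 vs.py side rot1s 120 260 120 280 4
python3 - <<'E'
from h import *
S=both()
for s in S: print([(np.round(r["point"],3).tolist(),round(r["score"],2)) for r in ctrl.tip_of(s,"hook_cross")],[(np.round(r["point"],3).tolist(),round(r["score"],2)) for r in ctrl.tip_of(s,"hook_grip")])
E
python3 plan.py 0.627 0.02 0.008 -0.04 -1 20
```

```text
[([0.513, 0.189, 0.029], 0.64)] []
[([0.513, 0.19, 0.036], 0.68)] [([0.526, -0.046, 0.034], 0.52)]
now 8.63 [ 0.529  -0.0499  0.007 ] yaw -0.0415 tilt -1.0
[[[-1.0, 0.068, -0.053, -0.001, -0.0001], [-1.0, 0.068, -0.053, 0.0, -0.0], [-1.0, 0.068, -0.052, -0.001, -0.0001], [-1.0, 0.068, -0.053, -0.001, -0.0001], [-1.0, 0.068, -0.053, -0.001, -0.0], [-1.0, 0.068, -0.053, 0.0, -0.0001], [-1.0, 0.067, -0.052, -0.001, -0.0001]]]
7 [0.6269 0.02   0.008 ] -0.0399
```

View pics/rot1.png

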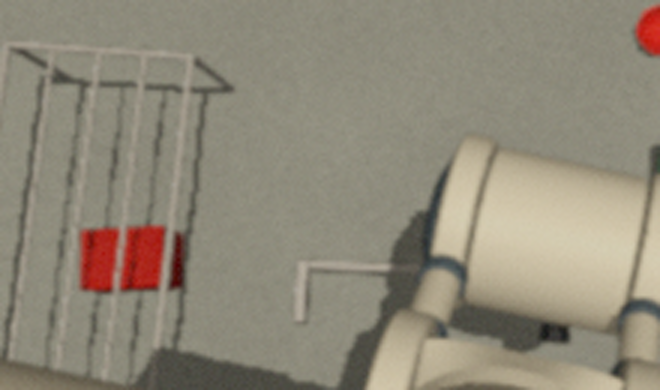

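View pics/rot1s.png

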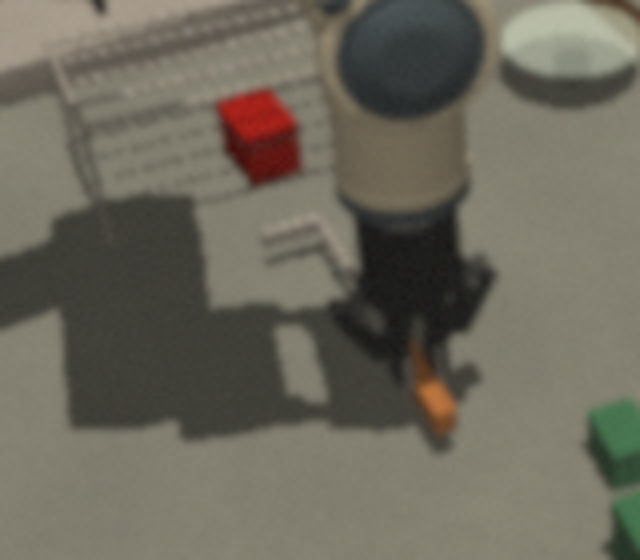

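Request:
{"api": "jog_arm", "payload": {
  "deltas": [
    [[-1.0, 0.068, -0.053, 0, 0], [-1.0, 0.068, -0.053, 0.0, 0], [-1.0, 0.068, -0.052, 0.01, 0], [-1.0, 0.068, -0.053, 0.02, 0], [-1.0, 0.068, -0.053, 0.025, 0], [-1.0, 0.068, -0.053, 0.025, 0], [-1.0, 0.067, -0.052, 0.03, 0]]
  ]
}}

```text
t: 9.22
tool_pos: [0.6277, 0.0206, -0.0151]
eef_rot: [3.142, -0.0, -0.041]
force: [0.0, -0.3, -1.6]
opening: 0.0177
```

```bash
python3 - <<'E'
from h import *
S=both()
for s in S: print([(np.round(r["point"],3).tolist(),round(r["score"],2)) for r in ctrl.tip_of(s,"hook_cross")],[(np.round(r["point"],3).tolist(),round(r["score"],2)) for r in ctrl.tip_of(s,"hook_grip")])
E
python3 vs.py side ins1 100 260 110 280 4;python3 plan.py 0.63 0.174 -0.015 -0.04 -1 15
```

```text
[([0.614, 0.26, 0.011], 0.76), ([0.623, -0.276, 0.029], 0.67)] []
[([0.614, 0.26, 0.013], 0.67)] [([0.632, 0.027, 0.011], 0.64)]
now 9.57 [ 0.6265  0.0196 -0.0148] yaw -0.0408 tilt -1.0
[[[-1.0, -0.001, -0.07, 0.0, -0.0], [-1.0, -0.002, -0.07, 0.0, -0.0], [-1.0, -0.001, -0.071, 0.0, -0.0001], [-1.0, -0.001, -0.07, 0.0, 0.0], [-1.0, -0.001, -0.07, 0.0, -0.0], [-1.0, -0.002, -0.07, 0.001, -0.0], [-1.0, -0.001, -0.07, 0.0, -0.0001], [-1.0, -0.001, -0.071, 0.0, 0.0]]]
[[[-1.0, -0.001, -0.07, 0.0, -0.0], [-1.0, -0.002, -0.07, 0.0, -0.0], [-1.0, -0.001, -0.07, 0.0, -0.0001]]]
11 [ 0.63   0.174 -0.015] -0.0398
```

View pics/ins1.png

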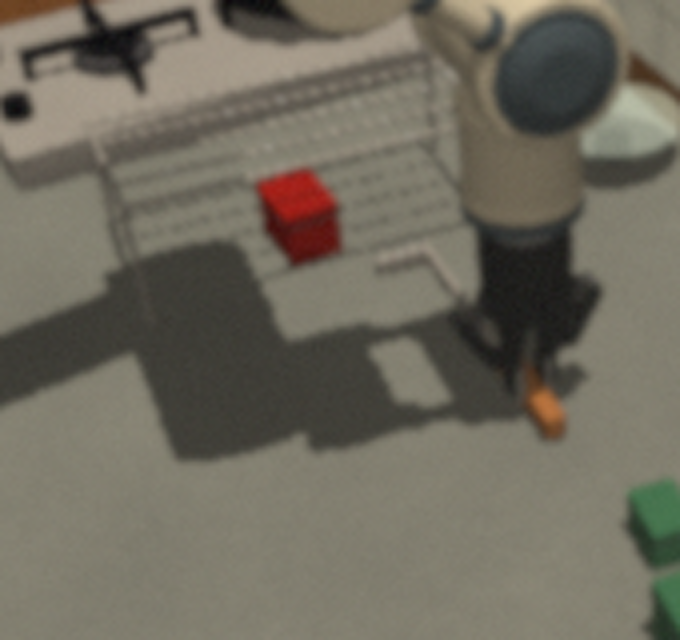

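Request:
{"api": "jog_arm", "payload": {
  "deltas": [
    [[-1.0, -0.001, -0.07, 0.0, 0], [-1.0, -0.002, -0.07, 0.0, 0], [-1.0, -0.001, -0.071, 0.0, 0], [-1.0, -0.001, -0.07, 0.0, 0.0], [-1.0, -0.001, -0.07, 0.0, 0], [-1.0, -0.002, -0.07, 0, 0], [-1.0, -0.001, -0.07, 0.0, 0], [-1.0, -0.001, -0.071, 0.0, 0.0]]
  ]
}}

```text
t: 10.23
tool_pos: [0.6296, 0.1341, -0.015]
eef_rot: [3.142, -0.0, -0.04]
force: [0.1, 0.6, -0.6]
opening: 0.017
```

Request:
{"api": "jog_arm", "payload": {
  "deltas": [
    [[-1.0, -0.001, -0.07, 0.0, 0], [-1.0, -0.002, -0.07, 0.0, 0], [-1.0, -0.001, -0.07, 0.0, 0], [-1, 0, 0, 0, 0]]
  ]
}}

```text
t: 10.57
tool_pos: [0.6306, 0.1774, -0.015]
eef_rot: [-3.141, -0.0, -0.039]
force: [-0.8, 0.1, -0.9]
opening: 0.0172
```

```bash
python3 - <<'E'
from h import *
S=both()
for s in S: print([(np.round(r["point"],3).tolist(),round(r["score"],2)) for r in ctrl.tip_of(s,"hook_cross")],[(np.round(r["point"],3).tolist(),round(r["score"],2)) for r in ctrl.tip_of(s,"red_tin_center")])
for i,(s,c) in enumerate(zip(S,[(130,300,30,150),(100,200,120,250)])):
    cv2.imwrite(f"pics/ins2_{i}.png",cv2.resize(s["img"][c[0]:c[1],c[2]:c[3],::-1],None,fx=(4,5)[i],fy=(3.5,5)[i],interpolation=cv2.INTER_CUBIC))
E
python3 plan.py 0.572 0.172 -0.015 -0.04 -1 12
```

```text
[([0.616, 0.417, 0.01], 0.46)] []
[] [([0.539, 0.343, 0.029], 0.55)]
now 10.87 [ 0.6305  0.1738 -0.015 ] yaw -0.0408 tilt -1.0
[[[-1.0, -0.058, 0.004, 0.0, -0.0001], [-1.0, -0.059, 0.004, 0.0, -0.0], [-1.0, -0.058, 0.005, 0.0, -0.0001], [-1.0, -0.059, 0.004, 0.0, -0.0], [-1.0, -0.058, 0.004, 0.0, -0.0001]]]
5 [ 0.572  0.172 -0.015] -0.0399
```

View pics/ins2_0.png

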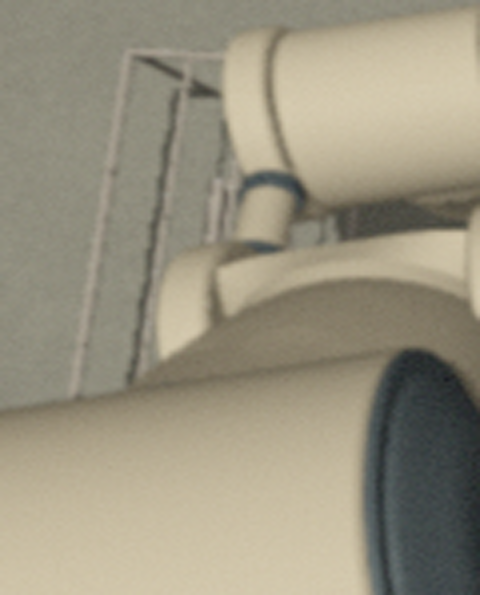

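View pics/ins2_1.png

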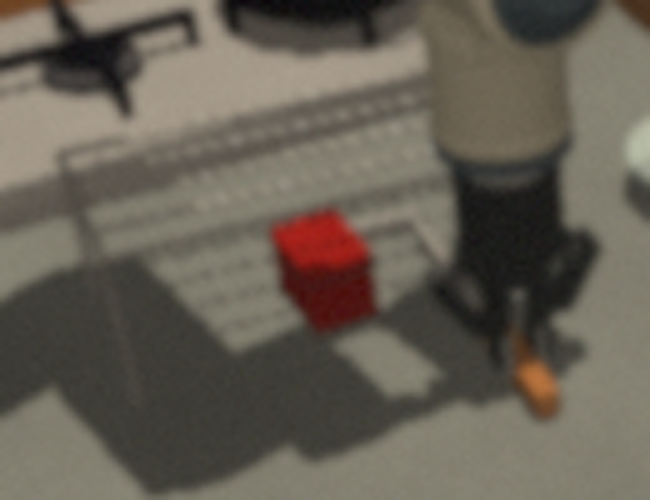

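Request:
{"api": "jog_arm", "payload": {
  "deltas": [
    [[-1.0, -0.058, 0.004, 0.0, 0], [-1.0, -0.059, 0.004, 0.0, 0], [-1.0, -0.058, 0.005, 0.0, 0], [-1.0, -0.058, 0.004, 0.0, 0], [-1.0, -0.05, 0.004, 0.0, 0], [-1, 0, 0, 0, 0]]
  ]
}}

```text
t: 11.37
tool_pos: [0.5717, 0.1718, -0.0151]
eef_rot: [3.141, 0.002, -0.041]
force: [0.5, 0.1, -0.6]
opening: 0.0172
```

```bash
python3 vs.py side ins3 100 200 120 250 5; python3 plan.py 0.568 0.06 -0.015 -0.04 -1 10
```

```text
now 11.42 [ 0.5732  0.172  -0.0149] yaw -0.0406 tilt -1.0
[[[-1.0, 0.0, 0.047, 0.0, -0.0], [-1.0, -0.001, 0.046, 0.0, -0.0], [-1.0, 0.0, 0.047, 0.0, -0.0], [-1.0, 0.0, 0.047, 0.0, -0.0001], [-1.0, 0.0, 0.047, 0.0, 0.0], [-1.0, -0.001, 0.046, 0.0, 0.0], [-1.0, 0.0, 0.047, 0.0, -0.0], [-1.0, 0.0, 0.047, 0.0, -0.0]]]
[[[-1.0, -0.001, 0.047, 0.0, -0.0], [-1.0, 0.0, 0.046, 0.0, -0.0], [-1.0, 0.0, 0.047, 0.0, -0.0001], [-1.0, -0.001, 0.047, 0.0, 0.0]]]
12 [ 0.5679  0.06   -0.0149] -0.0399
```

View pics/ins3.png

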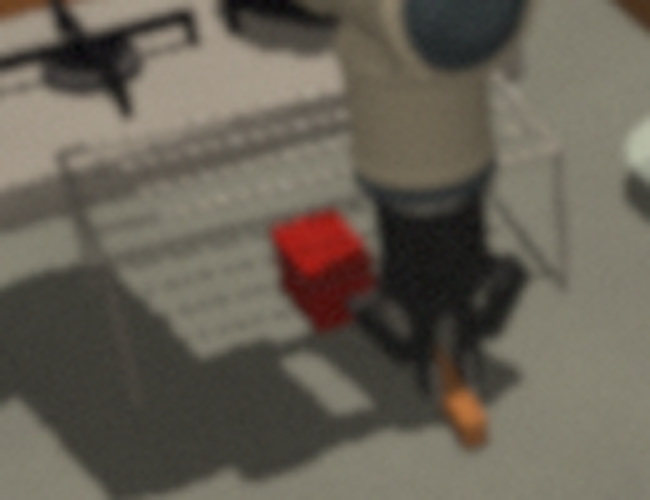

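Request:
{"api": "jog_arm", "payload": {
  "deltas": [
    [[-1.0, 0.0, 0.03, 0.0, 0], [-1.0, 0, 0.03, 0.0, 0], [-1.0, 0.0, 0.03, 0.0, 0], [-1.0, 0.0, 0.03, 0.0, 0], [-1.0, 0.0, 0.03, 0.0, 0.0], [-1.0, 0, 0.03, 0.0, 0.0], [-1.0, 0.0, 0.03, 0.0, 0], [-1.0, 0.0, 0.03, 0.0, 0]]
  ]
}}

```text
t: 12.08
tool_pos: [0.5718, 0.1239, -0.015]
eef_rot: [3.142, 0.0, -0.04]
force: [-0.5, 0.7, -0.6]
opening: 0.0176
```

```bash
python3 vs.py side pull1 100 200 120 250 5
```

```text
(no output)
```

View pics/pull1.png

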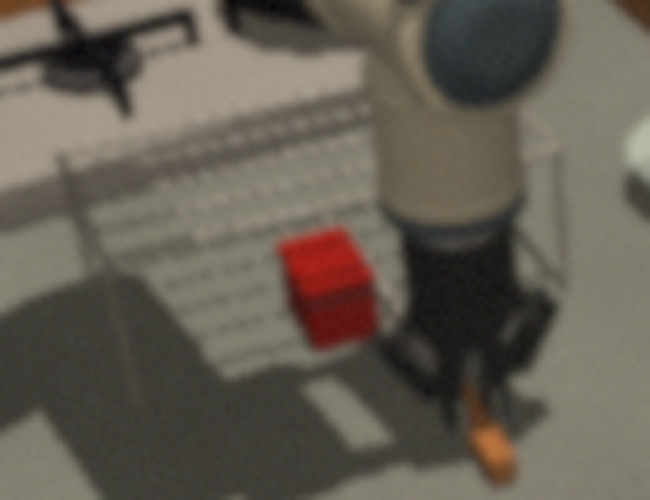

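Request:
{"api": "jog_arm", "payload": {
  "deltas": [
    [[-1.0, 0.0, 0.04, 0.0, 0], [-1.0, 0, 0.045, 0.0, 0], [-1.0, 0.0, 0.05, 0.0, 0], [-1.0, 0.0, 0.05, 0.0, 0], [-1.0, 0.0, 0.05, 0.0, 0.0], [-1.0, 0, 0.05, 0.0, 0.0], [-1.0, 0.0, 0.05, 0.0, 0], [-1.0, 0.0, 0.05, 0.0, 0]]
  ]
}}

```text
t: 12.8
tool_pos: [0.5687, 0.0464, -0.015]
eef_rot: [3.142, 0.0, -0.04]
force: [-0.3, 1.4, -1.6]
opening: 0.0171
```

Request:
{"api": "jog_arm", "payload": {
  "deltas": [
    [[-1.0, 0.0, 0.05, 0.0, 0], [-1.0, 0, 0.05, 0.0, 0], [-1.0, 0.0, 0.05, 0.0, 0], [-1.0, 0.0, 0.05, 0.0, 0], [-1.0, 0.0, 0.05, 0.0, 0.0], [-1.0, 0, 0.05, 0.0, 0.0], [-1.0, 0.0, 0.045, 0.0, 0], [-1.0, 0.0, 0.035, 0.0, 0]]
  ]
}}

```text
t: 13.47
tool_pos: [0.5657, -0.0295, -0.015]
eef_rot: [3.142, -0.0, -0.04]
force: [0.1, 1.6, -1.4]
opening: 0.0172
```

Request:
{"api": "jog_arm", "payload": {
  "deltas": [
    [[-1.0, 0.0, 0.04, 0.0, 0], [-1.0, 0, 0.03, 0.0, 0], [-1.0, 0.0, 0.015, 0.0, 0], [-1.0, 0.0, 0, 0.0, 0]]
  ]
}}

```text
t: 13.8
tool_pos: [0.5651, -0.046, -0.015]
eef_rot: [3.141, -0.0, -0.041]
force: [-0.8, -0.5, -1.0]
opening: 0.0174
```

Run:
```python
from h import *
S=both()
for s in S: print([(np.round(r["point"],3).tolist(),round(r["score"],2)) for r in ctrl.tip_of(s,"hook_cross")],[(np.round(r["point"],3).tolist(),round(r["score"],2)) for r in ctrl.tip_of(s,"red_tin_center")])
for i,(s,c) in enumerate(zip(S,[(130,300,30,280),(100,260,120,280)])):
    cv2.imwrite(f"pics/pull2_{i}.png",cv2.resize(s["img"][c[0]:c[1],c[2]:c[3],::-1],None,fx=(3,3.5)[i],fy=(3,3.5)[i],interpolation=cv2.INTER_CUBIC))
ms=[comp(color(s,"red"),proj(s,[[.535,.15,.03]])[0],3) for s in S]
print([int(m.sum()) for m in ms])
for idx in ([0,1],[0],[1]): print(fitbox([S[i] for i in idx],[ms[i] for i in idx],(.535,.15,[1.5])))
print(ctrl.observe()["tool_pos"])
```

```text
[([0.549, 0.194, 0.013], 0.54)] [([0.53, 0.148, 0.026], 0.58)]
[([0.55, 0.193, 0.014], 0.46)] [([0.529, 0.147, 0.03], 0.91)]
[600, 441]
(array([0.52809993, 0.15066418, 1.48081263]), [np.float64(0.13839099624843684), np.float64(0.12138400453771979)])
(array([0.52833171, 0.15025796, 1.5446716 ]), [np.float64(0.12734472696957067)])
(array([0.52682787, 0.15019695, 1.41877021]), [np.float64(0.1020986954055587)])
[ 0.5650396  -0.04503004 -0.01501546]
```

View pics/pull2_0.png

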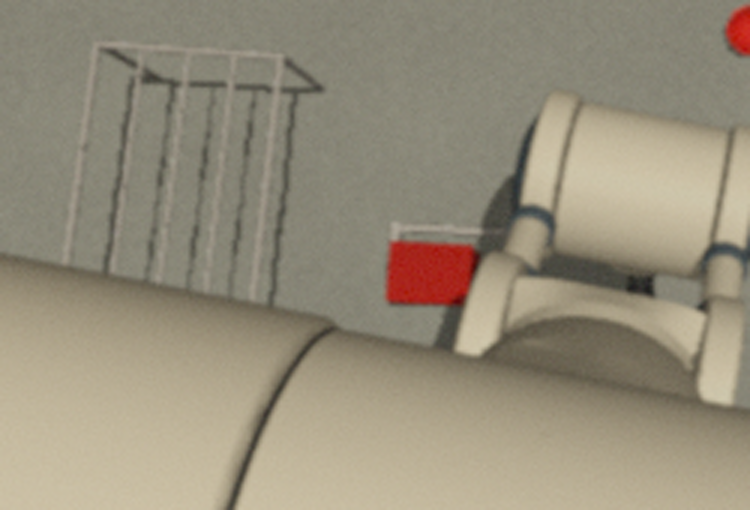

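View pics/pull2_1.png

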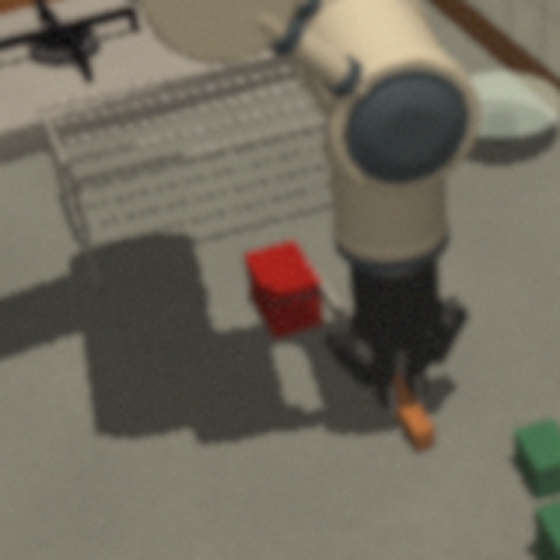

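Request:
{"api": "jog_arm", "payload": {
  "deltas": [
    [[-1.0, 0.0, -0.06, 0.0, 0], [-1.0, 0, -0.065, 0.0, 0], [-1.0, 0.07, 0, 0.0, 0], [-1.0, 0.09, 0, 0.0, 0], [-1.0, 0.09, 0.0, 0.0, 0.0], [-1.0, 0.09, 0, 0.0, 0.0], [-1.0, 0.06, 0, 0.0, 0], [-1.0, 0.0, 0, 0.016, 0]]
  ]
}}

```text
t: 14.77
tool_pos: [0.6489, -0.0223, -0.0176]
eef_rot: [3.141, -0.003, -0.039]
force: [0.0, 1.3, -0.1]
opening: 0.0174
```

Request:
{"api": "jog_arm", "payload": {
  "deltas": [
    [[-1, 0, 0, 0, 0], [-0.1, 0, 0, 0, 0], [-0.1, 0, 0, 0, 0], [-0.1, 0, 0, 0, 0], [-0.1, 0, 0, -0.05, 0], [-0.1, 0, 0, -0.1, 0], [-0.1, 0, 0, -0.15, 0], [-0.1, 0, 0, -0.15, 0]]
  ]
}}

```text
t: 15.43
tool_pos: [0.6451, -0.0234, 0.0729]
eef_rot: [-3.141, 0.002, -0.04]
force: [0.6, -0.5, 0.1]
opening: 0.0387
```

```bash
python3 - <<'E'
from h import *
S=both()
for s in S: print([[(np.round(r["point"],3).tolist(),round(r["score"],2)) for r in ctrl.tip_of(s,q)] for q in ("hook_cross","hook_grip","red_tin_center")])
for i,(s,c) in enumerate(zip(S,[(130,300,30,280),(100,260,120,280)])):
    cv2.imwrite(f"pics/laid_{i}.png",cv2.resize(s["img"][c[0]:c[1],c[2]:c[3],::-1],None,fx=(3,3.5)[i],fy=(3,3.5)[i],interpolation=cv2.INTER_CUBIC))
E
python3 plan.py 0.4224 -0.3039 0.12 1.22 1 35
```

```text
[[], [([0.648, -0.021, 0.013], 0.64)], []]
[[([0.63, 0.217, 0.011], 0.54)], [([0.645, -0.019, 0.01], 0.55)], [([0.527, 0.147, 0.03], 0.82)]]
now 15.83 [ 0.6452 -0.0235  0.0708] yaw -0.0402 tilt -1.0
[[[1.0, -0.096, 0.131, -0.022, -0.0365], [1.0, -0.111, 0.12, -0.023, -0.0364], [1.0, -0.123, 0.106, -0.022, -0.0365], [1.0, -0.135, 0.092, -0.022, -0.0365], [1.0, -0.144, 0.075, -0.023, -0.0364], [1.0, -0.152, 0.058, -0.022, -0.0365], [1.0, -0.158, 0.041, -0.023, -0.0365], [1.0, -0.161, 0.022, -0.022, -0.0364]]]
[[[1.0, -0.163, 0.004, -0.022, -0.0365], [1.0, -0.162, -0.015, -0.023, -0.0365], [1.0, -0.159, -0.033, -0.022, -0.0364]]]
11 [ 0.4224 -0.3039  0.12  ] 1.2199
```

View pics/laid_1.png

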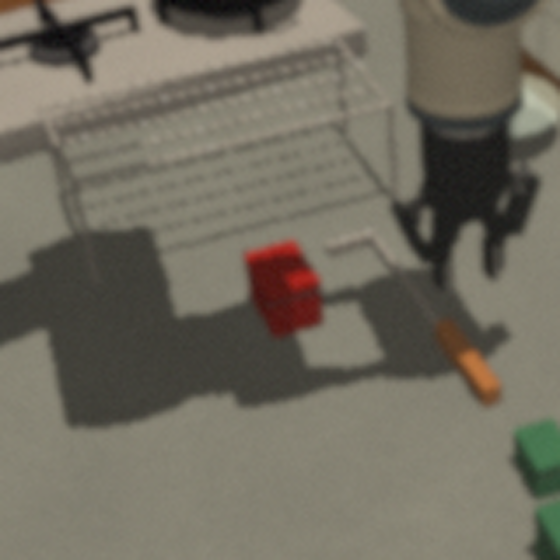

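Request:
{"api": "jog_arm", "payload": {
  "deltas": [
    [[1.0, -0.096, 0.131, -0.022, -0.0365], [1.0, -0.111, 0.12, -0.023, -0.0364], [1.0, -0.123, 0.106, -0.022, -0.0365], [1.0, -0.135, 0.092, -0.022, -0.0365], [1.0, -0.144, 0.075, -0.023, -0.0364], [1.0, -0.152, 0.058, -0.022, -0.0365], [1.0, -0.158, 0.041, -0.023, -0.0365], [1.0, -0.161, 0.022, -0.022, -0.0364]]
  ]
}}

```text
t: 16.5
tool_pos: [0.4824, -0.2283, 0.1071]
eef_rot: [-3.14, 0.0, 0.882]
force: [0.1, 0.4, -0.7]
opening: 0.0849
```

Request:
{"api": "jog_arm", "payload": {
  "deltas": [
    [[1.0, -0.163, 0.004, -0.022, -0.0365], [1.0, -0.162, -0.015, -0.023, -0.0365], [1.0, -0.159, -0.033, -0.022, -0.0364], [1, 0, 0, 0, 0]]
  ]
}}

```text
t: 16.83
tool_pos: [0.4208, -0.3071, 0.121]
eef_rot: [-3.141, 0.001, 1.227]
force: [0.2, -0.2, -0.3]
opening: 0.0855
```

```bash
python3 plan.py 0.4224 -0.3039 -0.012 1.22 1 20
python3 - <<'E'
from h import *
z=np.load("s0.npz"); cz=np.load("cut0.npz")
S=[{k:z[f"{k}{i}"] for k in("img","K","xyz","orientation")} for i in(0,1)]
# refine green: soft "greenness", separate watershed by large threshold
for th in (45,60,75):
    ms=[]
    for s,x in zip(S,(0,1)):
        hsv=cv2.cvtColor(s["img"],cv2.COLOR_RGB2HSV).astype(int)
        m=(hsv[...,0]>50)&(hsv[...,0]<95)&(hsv[...,1]>th)
        # remove pixels nearer the small tin: keep only within 26 px of projected box hull of guess
        h=hullmask(proj(s,box(.62,-.277,-.13,L=.084,W=.064,z1=.064)),1).astype(bool)
        ms.append(comp(m&h,proj(s,[[.62,-.277,.03]])[0]))
    for idx in ([0,1],[0],[1]): 
        p,e=fitbox([S[i] for i in idx],[ms[i] for i in idx],(.62,-.277,[-.1,.2,-.3])); print(th,idx,np.round(p,4),np.round(e,3),[int(m.sum()) for m in ms])
E
```

```text
now 16.83 [ 0.4208 -0.3071  0.121 ] yaw 1.2266 tilt -1.0
[[[1.0, 0.003, 0.0, 0.095, 0.0003], [1.0, 0.002, 0.001, 0.095, 0.0003], [1.0, 0.003, 0.0, 0.095, 0.0003], [1.0, 0.002, 0.0, 0.095, 0.0003], [1.0, 0.003, 0.0, 0.095, 0.0003], [1.0, 0.002, 0.001, 0.095, 0.0003], [1.0, 0.003, 0.0, 0.095, 0.0003]]]
7 [ 0.4224 -0.3038 -0.012 ] 1.22
45 [0, 1] [ 0.6201 -0.2778 -0.1431] [0.124 0.165] [626, 761]
45 [0] [ 0.6205 -0.2785 -0.1128] [0.12] [626, 761]
45 [1] [ 0.6192 -0.2765 -0.2676] [0.153] [626, 761]
60 [0, 1] [ 0.6205 -0.2777 -0.1836] [0.166 0.254] [602, 702]
60 [0] [ 0.6198 -0.2778 -0.1416] [0.162] [602, 702]
60 [1] [ 0.6189 -0.2753 -0.4457] [0.232] [602, 702]
75 [0, 1] [ 0.6202 -0.2777 -0.3437] [0.264 1.063] [567, 419]
75 [0] [ 0.6213 -0.2786 -0.0233] [0.232] [567, 419]
75 [1] [ 0.6357 -0.252  -0.6259] [0.917] [567, 419]
```

```bash
cat >> h.py <<'E'
def topface(s,c,xy,z,dv=0.75,cl=0):
    """rotated rect of the lid (bright part), back-projected to height z -> x,y,yaw,L,W"""
    m=comp(color(s,c),proj(s,[[*xy,z-.01]])[0],cl)
    h=hullmask(proj(s,box(*xy,0,L=.13,W=.13,z0=z-.06,z1=z)),1).astype(bool); m&=h
    im=cv2.resize(cv2.GaussianBlur(s["img"],(3,3),0),None,fx=4,fy=4,interpolation=cv2.INTER_CUBIC).max(2).astype(float)
    M=up(m); 
    ref=np.percentile(im[M],85); B=(M&(im>dv*ref)).astype(np.uint8)
    B=cv2.morphologyEx(B,cv2.MORPH_OPEN,np.ones((9,9)))
    n,l,st,_=cv2.connectedComponentsWithStats(B); k=1+np.argmax(st[1:,4]); ys,xs=np.nonzero(l==k)
    P=np.array([ray(s,((u+.5)/4-.5,(v+.5)/4-.5),z)[:2] for u,v in zip(xs[::3],ys[::3])])
    (cx,cy),(w,hh),a=cv2.minAreaRect((P*1000).astype(np.float32)); a=np.radians(a)
    if w<hh: w,hh,a=hh,w,a+np.pi/2
    a=(a+np.pi/2)%np.pi-np.pi/2
    return np.round([cx/1e3,cy/1e3,a,w,hh],4), np.round(P.mean(0),4)
E
python3 - <<'E'
from h import *
z=np.load("s0.npz")
S=[{k:z[f"{k}{i}"] for k in("img","K","xyz","orientation")} for i in(0,1)]
for c,x in (("green",(.62,-.277)),("yellow",(.4224,-.3039))):
  for i in (0,1):
    for dv in (.7,.8,.85): print(c,i,dv,*topface(S[i],c,x,.06,dv))
E
```

```text
green 0 0.7 [ 0.619  -0.2776 -0.102  78.6728 56.4011] [ 0.6193 -0.2771]
green 0 0.8 [ 0.6192 -0.2779 -0.102  78.2946 55.8166] [ 0.6198 -0.2781]
green 0 0.85 [ 0.6206 -0.2783 -0.1082 75.507  53.9189] [ 0.6203 -0.2784]
green 1 0.7 [ 0.6161 -0.2801 -0.1058 78.44   62.9226] [ 0.6156 -0.2812]
green 1 0.8 [ 0.6162 -0.2789 -0.1233 78.8902 60.0217] [ 0.6166 -0.2799]
green 1 0.85 [ 0.6172 -0.2782 -0.1279 75.8902 58.5034] [ 0.6172 -0.2791]
yellow 0 0.7 [ 0.423  -0.3041 -0.354  79.1973 57.9298] [ 0.423  -0.3037]
yellow 0 0.8 [ 0.4231 -0.3043 -0.3533 77.0589 55.7678] [ 0.4229 -0.3044]
yellow 0 0.85 [ 0.4231 -0.3044 -0.3555 74.8496 54.1291] [ 0.423  -0.3042]
yellow 1 0.7 [ 0.4213 -0.3061 -0.3565 77.9029 61.2413] [ 0.4208 -0.3068]
yellow 1 0.8 [ 0.4212 -0.3059 -0.3548 74.7891 56.8226] [ 0.4208 -0.3064]
yellow 1 0.85 [ 0.4212 -0.306  -0.3554 73.2245 54.7477] [ 0.4208 -0.3064]
```

Request:
{"api": "jog_arm", "payload": {
  "deltas": [
    [[1.0, 0.003, 0.0, 0.095, 0.0003], [1.0, 0.002, 0.0, 0.095, 0.0003], [1.0, 0.003, 0.0, 0.095, 0.0003], [1.0, 0.002, 0.0, 0.095, 0.0003], [1.0, 0.003, 0.0, 0.095, 0.0003], [1.0, 0.002, 0.0, 0.095, 0.0003], [1.0, 0.003, 0.0, 0.095, 0.0003]]
  ]
}}

```text
t: 17.42
tool_pos: [0.4245, -0.2996, -0.0136]
eef_rot: [-3.141, -0.0, 1.211]
force: [-0.2, -0.1, 0.2]
opening: 0.0854
```

```bash
python3 vs.py side yg 220 330 160 310 4; python3 plan.py 0.4228 -0.304 -0.012 1.217 1 20
```

```text
now 17.47 [ 0.4234 -0.2985 -0.0164] yaw 1.2105 tilt -0.99999
[[[1.0, -0.027, 0.007, -0.022, -0.0021]]]
1 [ 0.4228 -0.304  -0.012 ] 1.2171
```

View pics/yg.png

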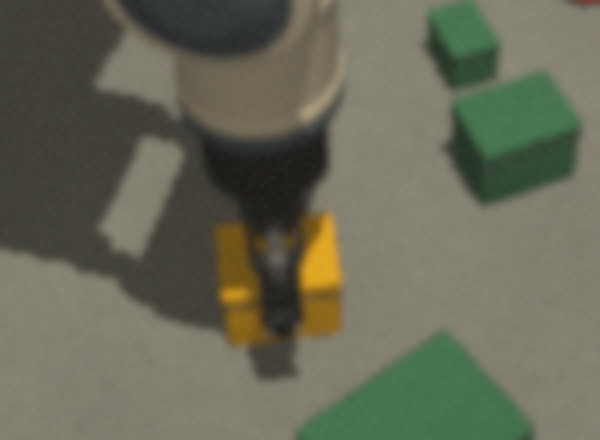

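Request:
{"api": "jog_arm", "payload": {
  "deltas": [
    [[1.0, -0.027, 0.007, -0.022, -0.0021], [1, 0, 0, 0, 0], [-1, 0, 0, 0, 0], [-1, 0, 0, 0, 0], [-1, 0, 0, 0, 0], [-1, 0, 0, 0, 0], [-1, 0, 0, 0, 0], [-1, 0, 0, 0, 0]]
  ],
  "newtons": 40
}}

```text
t: 18.13
tool_pos: [0.4246, -0.306, -0.0066]
eef_rot: [3.14, 0.001, 1.218]
force: [-1.5, 0.0, 9.0]
opening: 0.0554
```

Run:
```python
from h import *
s=ctrl.snapshot("side")
o=ctrl.observe(); print({k:np.round(v,4) for k,v in o.items()})
cv2.imwrite("pics/yg2.png",cv2.resize(s["img"][220:330,160:310,::-1],None,fx=4,fy=4,interpolation=cv2.INTER_CUBIC))
```

```text
{'t': np.float64(18.1833), 'joint_positions': array([-7.3850e-01,  6.5450e-01,  1.7908e+00, -1.0000e-04,  6.9480e-01,
       -1.9562e+00]), 'qd': array([-0.0001, -0.0009,  0.0002,  0.0012, -0.0007, -0.0004]), 'effort': array([  0.6043, -76.8664, -16.9744,   0.1067,  -0.4001,  -0.095 ]), 'tool_pos': array([ 0.4246, -0.306 , -0.0066]), 'eef_rot': array([3.1401e+00, 6.0000e-04, 1.2177e+00]), 'force': array([-1.9951,  0.136 ,  9.3182]), 'wrist_torque': array([ 0.0196,  0.1956, -0.0811]), 'opening': np.float64(0.0555)}
```

View pics/yg2.png

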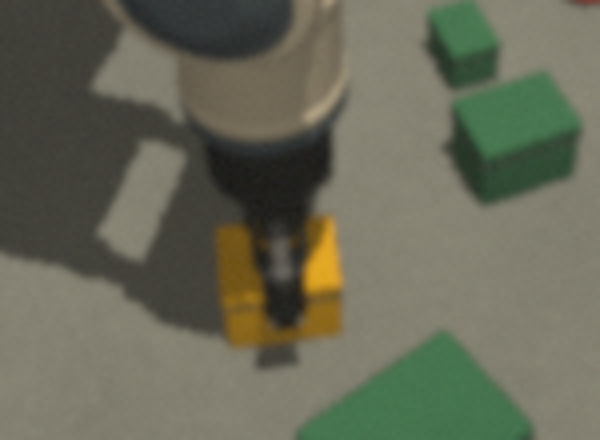

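Request:
{"api": "jog_arm", "payload": {
  "deltas": [
    [[-1, 0, 0, -0.03, 0], [-1, 0, 0, -0.05, 0], [-1, 0, 0, -0.1, 0], [-1, 0, 0, -0.15, 0], [-1, 0, 0, -0.15, 0], [-1, 0, 0, -0.15, 0], [-1, 0, 0, -0.07, 0], [-1, 0, 0, 0, 0]]
  ],
  "newtons": 50
}}

```text
t: 18.85
tool_pos: [0.4256, -0.3068, 0.1365]
eef_rot: [3.136, 0.002, 1.218]
force: [1.6, -1.2, -1.7]
opening: 0.0556
```

```bash
python3 vs.py side yl 200 330 160 310 4; python3 plan.py 0.619 -0.278 0.13 1.463 -1 25
```

```text
now 18.9 [ 0.4249 -0.3062  0.1344] yaw 1.218 tilt -0.99999
[[[-1.0, 0.058, 0.108, 0.003, -0.0097], [-1.0, 0.056, 0.109, 0.003, -0.0098], [-1.0, 0.051, 0.111, 0.002, -0.0097], [-1.0, 0.049, 0.113, 0.003, -0.0098], [-1.0, 0.044, 0.114, 0.003, -0.0097], [-1.0, 0.042, 0.116, 0.003, -0.0098], [-1.0, 0.038, 0.116, 0.002, -0.0097], [-1.0, 0.034, 0.118, 0.003, -0.0098]]]
8 [ 0.619  -0.2779  0.13  ] 1.463
```

View pics/yl.png

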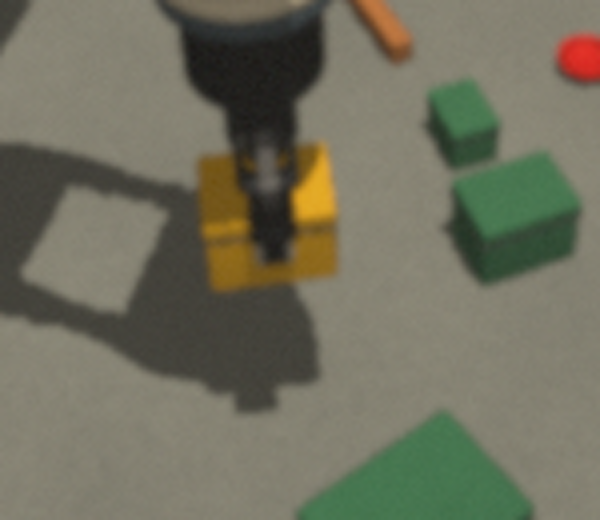

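Request:
{"api": "jog_arm", "payload": {
  "deltas": [
    [[-1.0, 0.058, 0.11, 0.003, -0.0097], [-1.0, 0.056, 0.111, 0.003, -0.0098], [-1.0, 0.051, 0.113, 0.002, -0.0097], [-1.0, 0.049, 0.115, 0.003, -0.0098], [-1.0, 0.044, 0.116, 0.003, -0.0097], [-1.0, 0.042, 0.117, 0.003, -0.0098], [-1.0, 0.038, 0.118, 0.002, -0.0097], [-1.0, 0.034, 0.119, 0.003, -0.0098]]
  ]
}}

```text
t: 19.57
tool_pos: [0.6215, -0.2773, 0.1264]
eef_rot: [-3.139, -0.001, 1.464]
force: [-0.4, -0.8, -2.4]
opening: 0.0551
```

Request:
{"api": "jog_arm", "payload": {
  "deltas": [
    [[-1, 0, 0, 0.05, 0], [-1, 0, 0, 0.08, 0], [-1, 0, 0, 0.08, 0], [-1, 0, 0, 0.04, 0], [-1, 0, 0, 0, 0]]
  ]
}}

```text
t: 19.98
tool_pos: [0.6192, -0.2772, 0.075]
eef_rot: [-3.137, -0.002, 1.463]
force: [-0.2, 0.4, -2.6]
opening: 0.0552
```

Run:
```python
from h import *
S=both()
o=ctrl.observe();print(np.round(o["tool_pos"],4),np.round(o["eef_rot"],4))
for i,(s,c) in enumerate(zip(S,[(120,260,240,400),(170,290,230,350)])):
    cv2.imwrite(f"pics/yo_{i}.png",cv2.resize(s["img"][c[0]:c[1],c[2]:c[3],::-1],None,fx=4,fy=4,interpolation=cv2.INTER_CUBIC))
```

```text
[ 0.6207 -0.2781  0.0777] [-3.1407e+00 -4.0000e-04  1.4627e+00]
```

View pics/yo_1.png

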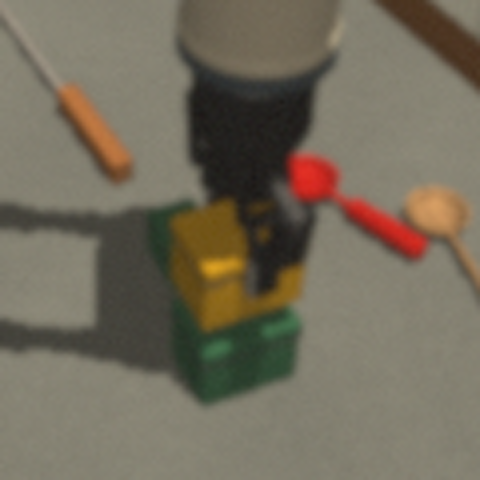

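View pics/yo_0.png

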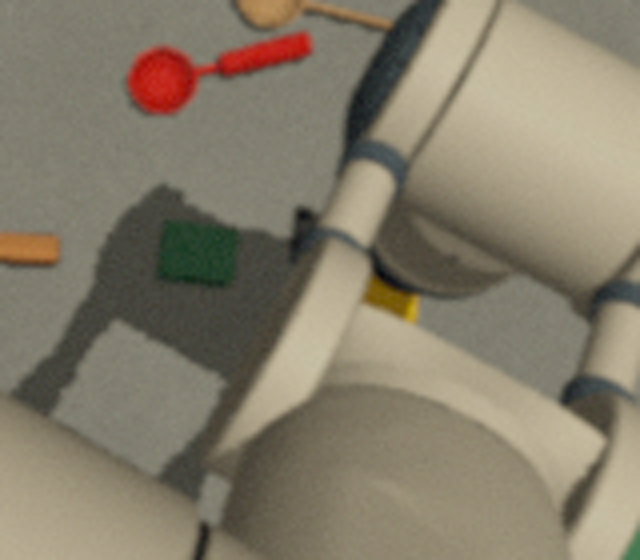

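Request:
{"api": "jog_arm", "payload": {
  "deltas": [
    [[-1, 0, 0, 0.04, 0], [-1, 0, 0, 0.04, 0], [-1, 0, 0, 0.015, 0], [-1, 0, 0, 0, 0], [-1, 0, 0, 0, 0]]
  ]
}}

```text
t: 20.5
tool_pos: [0.621, -0.2781, 0.0588]
eef_rot: [-3.141, -0.0, 1.463]
force: [0.6, -0.6, -1.7]
opening: 0.0552
```

```bash
cat > rel.py <<'E'
# fit held tin (colour c, bottom z0) and the lower tin (colour d) in the side view
from h import *
import sys
def fitocc(s,c,x0,z0,seed):
    im=cv2.GaussianBlur(s["img"],(3,3),0); V=im.max(2)
    m=color(s,c)&hullmask(proj(s,box(x0[0],x0[1],x0[2],L=.10,W=.08,z0=z0-.01,z1=z0+.07)),1).astype(bool)
    ign=up(cv2.dilate(((V<45)&~m).astype(np.uint8),np.ones((3,3))))
    M=up(m)
    def f(p):
        h=hullmask(proj(s,box(*p,z0=z0,z1=z0+.06))).astype(bool)
        return ((h^M)&~ign).sum()/M.sum()
    r=minimize(f,x0,method="Nelder-Mead",options=dict(initial_simplex=np.array(x0)+np.array([[0,0,0],[.006,0,0],[0,.006,0],[0,0,.1]]),xatol=1e-4,fatol=1e-4))
    return r.x,r.fun,m
if __name__=="__main__":
    s=ctrl.snapshot("side")
    o=ctrl.observe();print(np.round(o["tool_pos"],4),np.round(o["eef_rot"],4),np.round(o["force"],1))
    for z0 in (.060,.063,.066): 
        x,f,m=fitocc(s,"yellow",[.618,-.279,-.108],z0,None); print(z0,np.round(x,4),round(f,3),m.sum())
    cv2.imwrite("pics/yc.png",cv2.resize(s["img"][170:290,230:350,::-1],None,fx=5,fy=5,interpolation=cv2.INTER_CUBIC))
    im=cv2.resize(s["img"][170:290,230:350,::-1],None,fx=5,fy=5,interpolation=cv2.INTER_CUBIC)
    for b,col in ((box(.6172,-.279,-.108,z0=.0,z1=.06),(255,0,255)),(box(.6172,-.279,-.108,z0=.06,z1=.12),(255,255,0))):
        for u in proj(s,b): cv2.circle(im,tuple(int(round(v)) for v in (u+.5-[230,170])*5),2,col,-1)
    cv2.imwrite("pics/yc2.png",im)
E
python3 rel.py
```

```text
[ 0.6212 -0.2782  0.059 ] [3.1415e+00 1.0000e-04 1.4629e+00] [ 0.   0.6 -1.7]
0.06 [ 0.6188 -0.2736 -0.136 ] 0.141 678
0.063 [ 0.617  -0.2757 -0.1143] 0.147 678
0.066 [ 0.6166 -0.2781 -0.1051] 0.155 678
```

View pics/yc2.png

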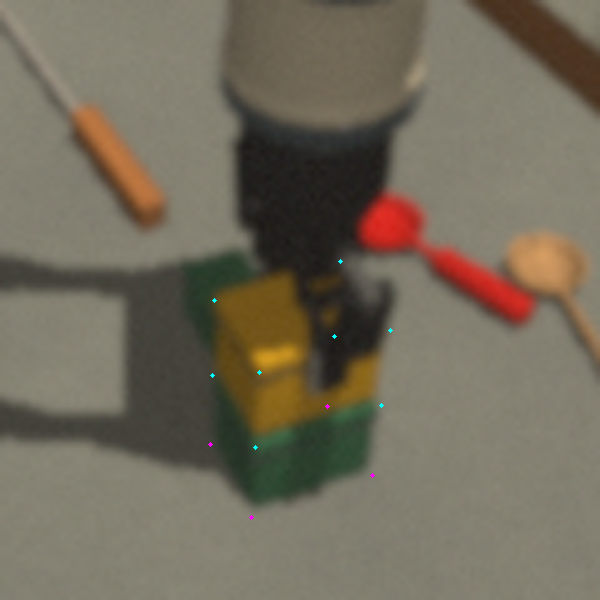

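Run:
```python
from h import *
s=ctrl.snapshot("side")
im=cv2.resize(s["img"][215:280,265:315,::-1],None,fx=12,fy=9,interpolation=cv2.INTER_CUBIC)
im=np.clip(im.astype(float)*1.6,0,255).astype(np.uint8)
cv2.imwrite("pics/yz.png",im)
```

View pics/yz.png

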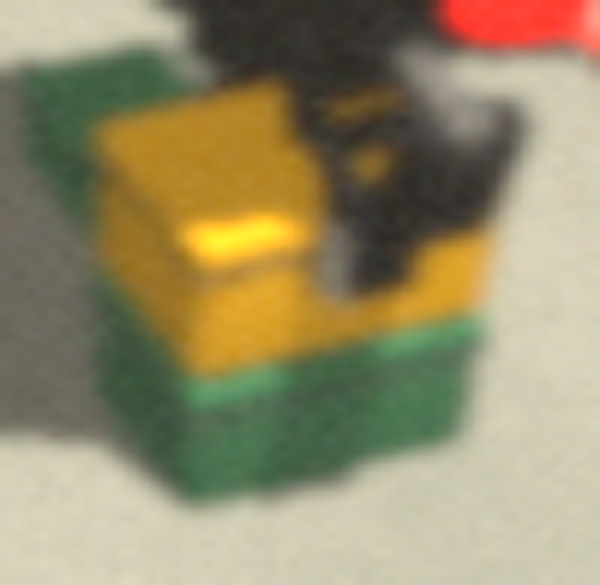

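Request:
{"api": "jog_arm", "payload": {
  "deltas": [
    [[-1, 0, 0, 0.01, 0], [-1, 0, 0, 0.01, 0], [-1, 0, 0, 0, 0]]
  ]
}}

```text
t: 20.85
tool_pos: [0.6209, -0.2781, 0.0545]
eef_rot: [-3.141, -0.0, 1.463]
force: [-1.0, -0.2, -1.5]
opening: 0.0554
```

Request:
{"api": "jog_arm", "payload": {
  "deltas": [
    [[-1, 0, 0, 0.005, 0], [-1, 0, 0, 0.0, 0]]
  ]
}}

```text
t: 21.02
tool_pos: [0.621, -0.2781, 0.0537]
eef_rot: [-3.141, -0.0, 1.463]
force: [-0.3, 0.5, -1.7]
opening: 0.0556
```

Request:
{"api": "jog_arm", "payload": {
  "deltas": [
    [[-1, 0, 0, 0.005, 0], [-1, 0, 0, 0.0, 0]]
  ]
}}

```text
t: 21.18
tool_pos: [0.6213, -0.2782, 0.0535]
eef_rot: [3.141, 0.0, 1.463]
force: [-2.1, 1.5, 6.2]
opening: 0.0551
```

Request:
{"api": "jog_arm", "payload": {
  "deltas": [
    [[-1, 0, 0, 0.005, 0], [-1, 0, 0, 0.0, 0]]
  ]
}}

```text
t: 21.35
tool_pos: [0.6213, -0.2783, 0.0534]
eef_rot: [3.141, 0.0, 1.463]
force: [-6.3, 2.6, 18.4]
opening: 0.0556
```

```bash
cat > z.py <<'E'
from h import *
import sys
s=ctrl.snapshot("side")
im=cv2.resize(s["img"][205:275,265:315,::-1],None,fx=12,fy=8.5,interpolation=cv2.INTER_CUBIC)
im=np.clip(im.astype(float)*1.6,0,255).astype(np.uint8)
cv2.imwrite(f"pics/{sys.argv[1]}.png",im)
E
python3 z.py yz2
```

```text
(no output)
```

View pics/yz2.png

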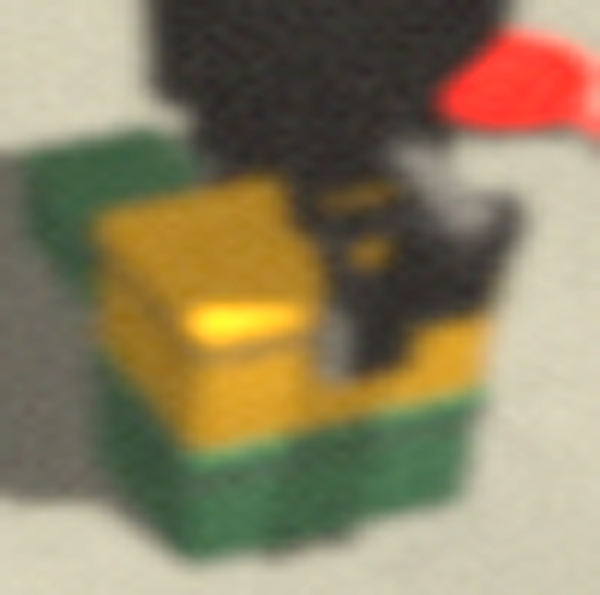

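Request:
{"api": "jog_arm", "payload": {
  "deltas": [
    [[-1, 0, 0, -0.008, 0], [0.5, 0, 0, 0, 0], [0.6, 0, 0, 0.0, 0], [1, 0, 0, 0.0, 0], [1, 0, 0, 0, 0]]
  ]
}}

```text
t: 21.82
tool_pos: [0.6211, -0.2781, 0.0533]
eef_rot: [-3.141, -0.0, 1.463]
force: [-1.2, 0.3, 0.2]
opening: 0.0852
```

Request:
{"api": "jog_arm", "payload": {
  "deltas": [
    [[1, 0, 0, -0.05, 0], [1, 0, 0, -0.1, 0], [1, 0, 0, -0.15, 0.0], [1, 0, 0, -0.15, 0.0], [1, 0, 0, -0.15, 0]]
  ]
}}

```text
t: 22.23
tool_pos: [0.6209, -0.2781, 0.1755]
eef_rot: [-3.142, 0.0, 1.463]
force: [0.9, -0.4, -0.0]
opening: 0.0857
```

```bash
python3 z.py yz3; python3 plan.py 0.527 0.15 0.14 -0.07 1 38
```

```text
now 22.28 [ 0.6234 -0.2794  0.1821] yaw 1.463 tilt -0.99996
[[[1.0, 0.16, -0.055, 0.016, 0.0375], [1.0, 0.153, -0.073, 0.016, 0.0376], [1.0, 0.143, -0.09, 0.017, 0.0375], [1.0, 0.131, -0.107, 0.016, 0.0375], [1.0, 0.118, -0.122, 0.016, 0.0376], [1.0, 0.103, -0.134, 0.016, 0.0375], [1.0, 0.086, -0.146, 0.016, 0.0376], [1.0, 0.069, -0.155, 0.017, 0.0375]]]
[[[1.0, 0.05, -0.161, 0.016, 0.0375], [1.0, 0.03, -0.167, 0.016, 0.0376], [1.0, 0.011, -0.169, 0.016, 0.0375], [1.0, -0.01, -0.169, 0.017, 0.0375], [1.0, -0.029, -0.166, 0.016, 0.0376]]]
13 [0.527  0.1499 0.1399] -0.0701
```

View pics/yz3.png

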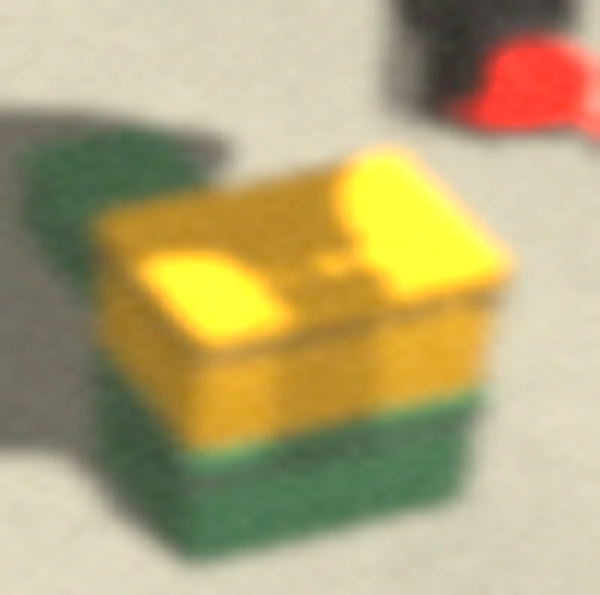

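Run:
```python
from h import *
S=both()
for i in (0,1):
  try:
    for dv in (.8,.85): print(topface(S[i],"red",(.528,.15),.06,dv))
  except Exception as e: print(i,e)
ms=[comp(color(s,"red"),proj(s,[[.528,.15,.03]])[0]) for s in S]; print([m.sum() for m in ms])
print(fitbox(S,ms,(.528,.15,[1.5])))
cv2.imwrite("pics/t2.png",cv2.resize(S[0]["img"][:,:,::-1],None,fx=1.5,fy=1.5))
```

```text
(array([ 0.5288,  0.1499,  1.5248, 75.6784, 57.2426]), array([0.5285, 0.1496]))
(array([ 0.5292,  0.1503,  1.5366, 74.4589, 56.0691]), array([0.5289, 0.1499]))
(array([ 0.5255,  0.1476,  1.5257, 79.6262, 57.0791]), array([0.5254, 0.1463]))
(array([ 0.5265,  0.1486,  1.5275, 77.7073, 55.246 ]), array([0.5263, 0.147 ]))
[np.int64(617), np.int64(426)]
(array([0.52794951, 0.15169924, 1.46961422]), [np.float64(0.11410620186461289), np.float64(0.1523781561949501)])
```

View pics/t2.png

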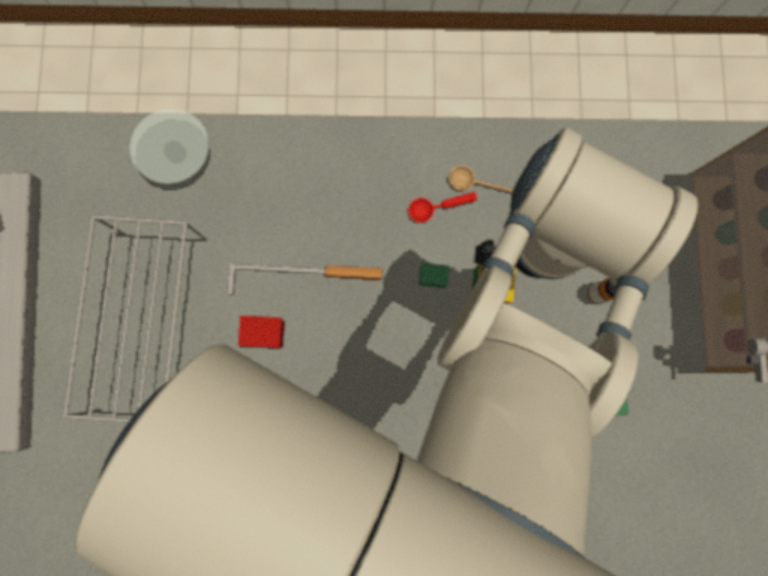

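```bash
python3 plan.py 0.529 0.15 0.13 -0.044 1 38
```

```text
now 22.38 [ 0.6224 -0.2789  0.1769] yaw 1.4629 tilt -0.99999
[[[1.0, 0.16, -0.053, 0.018, 0.0369], [1.0, 0.153, -0.072, 0.018, 0.0369], [1.0, 0.143, -0.089, 0.018, 0.0369], [1.0, 0.133, -0.105, 0.018, 0.0369], [1.0, 0.119, -0.119, 0.018, 0.0369], [1.0, 0.105, -0.133, 0.018, 0.0369], [1.0, 0.088, -0.143, 0.018, 0.0369], [1.0, 0.072, -0.153, 0.018, 0.0369]]]
[[[1.0, 0.053, -0.161, 0.018, 0.0369], [1.0, 0.034, -0.165, 0.018, 0.0369], [1.0, 0.015, -0.168, 0.018, 0.0369], [1.0, -0.004, -0.169, 0.018, 0.0369], [1.0, -0.024, -0.167, 0.018, 0.0369]]]
13 [0.529  0.15   0.1301] -0.0441
```

Request:
{"api": "jog_arm", "payload": {
  "deltas": [
    [[1.0, 0.16, -0.053, 0.018, 0.0369], [1.0, 0.153, -0.072, 0.018, 0.0369], [1.0, 0.143, -0.089, 0.018, 0.0369], [1.0, 0.133, -0.105, 0.018, 0.0369], [1.0, 0.119, -0.119, 0.018, 0.0369], [1.0, 0.105, -0.133, 0.018, 0.0369], [1.0, 0.088, -0.143, 0.018, 0.0369], [1.0, 0.072, -0.153, 0.018, 0.0369]]
  ]
}}

```text
t: 23.05
tool_pos: [0.5625, -0.0128, 0.144]
eef_rot: [-3.141, 0.001, 0.53]
force: [0.8, 0.6, -0.4]
opening: 0.0855
```

Request:
{"api": "jog_arm", "payload": {
  "deltas": [
    [[1.0, 0.053, -0.161, 0.018, 0.0369], [1.0, 0.034, -0.165, 0.018, 0.0369], [1.0, 0.015, -0.168, 0.018, 0.0369], [1.0, -0.004, -0.169, 0.018, 0.0369], [1.0, -0.024, -0.167, 0.018, 0.0369], [1, 0, 0, 0, 0], [1, 0, 0, 0, 0], [1, 0, 0, 0, 0]]
  ]
}}

```text
t: 23.72
tool_pos: [0.5276, 0.1496, 0.1264]
eef_rot: [3.141, 0.001, -0.038]
force: [-0.5, 0.8, 0.4]
opening: 0.0853
```

```bash
python3 - <<'E'
from h import *
S=both()
for i in (0,1):
    print(topface(S[i],"yellow",(.62,-.278),.12,.8),topface(S[i],"yellow",(.62,-.278),.12,.6))
    cv2.imwrite(f"pics/st_{i}.png",cv2.resize(S[i]["img"][(130,170)[i]:(250,290)[i],(280,220)[i]:(420,360)[i],::-1],None,fx=4.5,fy=4.5,interpolation=cv2.INTER_CUBIC))
E
python3 plan.py 0.529 0.15 -0.006 -0.044 1 25
```

```text
(array([ 0.6194, -0.2783, -0.1078, 76.1254, 56.0349]), array([ 0.6191, -0.2782])) (array([ 0.6185, -0.2773, -0.1087, 80.0135, 59.8223]), array([ 0.6182, -0.2773]))
(array([ 0.6169, -0.28  , -0.099 , 74.6527, 57.02  ]), array([ 0.6165, -0.2808])) (array([ 0.6165, -0.2815, -0.1086, 80.2373, 65.1395]), array([ 0.6152, -0.2823]))
now 23.82 [0.528  0.1489 0.1267] yaw -0.0405 tilt -1.0
[[[1.0, 0.001, -0.001, 0.111, 0.0002], [1.0, 0.001, -0.001, 0.11, 0.0002], [1.0, 0.0, -0.001, 0.111, 0.0002], [1.0, 0.001, -0.001, 0.11, 0.0001], [1.0, 0.001, -0.001, 0.111, 0.0002], [1.0, 0.001, -0.001, 0.11, 0.0002]]]
6 [ 0.529   0.15   -0.0059] -0.0439
```

View pics/st_0.png

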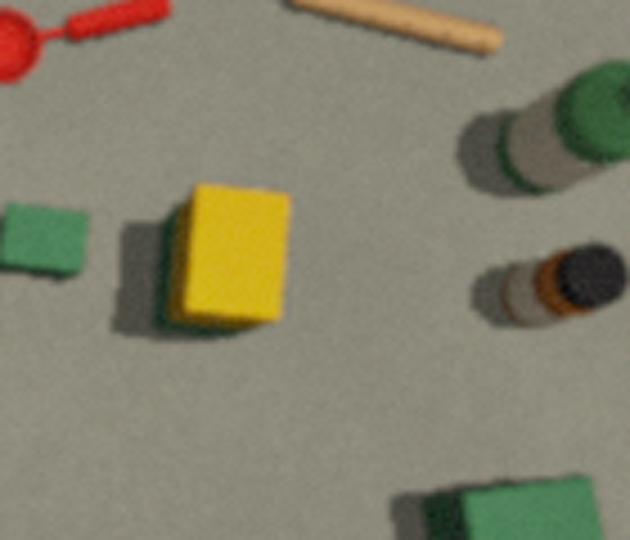

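View pics/st_1.png

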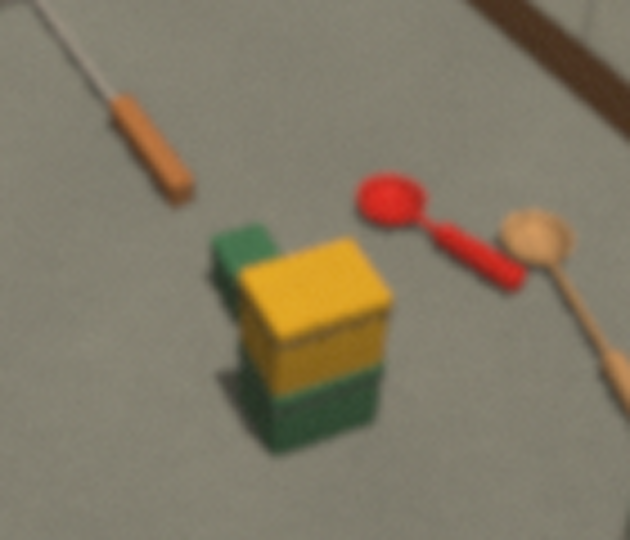

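Request:
{"api": "jog_arm", "payload": {
  "deltas": [
    [[1.0, 0.001, -0.001, 0.111, 0], [1.0, 0.001, -0.001, 0.11, 0], [1.0, 0.0, -0.001, 0.111, 0], [1.0, 0.001, -0.001, 0.11, 0], [1.0, 0.001, -0.001, 0.111, 0], [1.0, 0.001, -0.001, 0.11, 0], [1, 0, 0, 0, 0], [1, 0, 0, 0, 0]]
  ]
}}

```text
t: 24.48
tool_pos: [0.5285, 0.15, -0.0062]
eef_rot: [3.141, 0.002, -0.042]
force: [0.3, 0.2, 0.3]
opening: 0.0857
```

```bash
python3 vs.py side rg 90 210 150 290 4; python3 plan.py 0.529 0.15 -0.008 -0.044 1 25
```

```text
now 24.53 [ 0.5292  0.1503 -0.0052] yaw -0.0415 tilt -1.0
[[[1.0, -0.001, 0.002, 0.014, 0.0008]]]
1 [ 0.529   0.1499 -0.008 ] -0.044
```

View pics/rg.png

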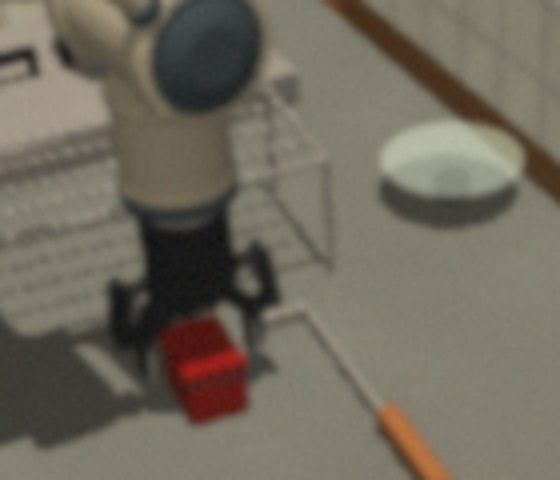

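Request:
{"api": "jog_arm", "payload": {
  "deltas": [
    [[1.0, 0, 0, 0.01, 0.0008], [-1, 0, 0, 0, 0], [-1, 0, 0, 0, 0], [-1, 0, 0, 0, 0], [-1, 0, 0, 0, 0], [-1, 0, 0, 0, 0], [-1, 0, 0, 0, 0]]
  ],
  "newtons": 40
}}

```text
t: 25.12
tool_pos: [0.5293, 0.151, -0.0069]
eef_rot: [-3.141, -0.001, -0.043]
force: [-1.4, -0.5, 9.1]
opening: 0.0555
```

Request:
{"api": "jog_arm", "payload": {
  "deltas": [
    [[-1, 0, 0, -0.02, 0], [-1, 0, 0, -0.05, 0], [-1, 0, 0, -0.1, 0], [-1, 0, 0, -0.15, 0], [-1, 0, 0, -0.15, 0], [-1, 0, 0, -0.15, 0], [-1, 0, 0, -0.15, 0], [-1, 0, 0, -0.15, 0]]
  ],
  "newtons": 50
}}

```text
t: 25.78
tool_pos: [0.5283, 0.151, 0.1786]
eef_rot: [-3.142, -0.0, -0.043]
force: [1.1, 0.5, -3.5]
opening: 0.0558
```

Request:
{"api": "jog_arm", "payload": {
  "deltas": [
    [[-1, 0, 0, -0.08, 0], [-1, 0, 0, 0, 0], [-1, 0, 0, 0, 0]]
  ]
}}

```text
t: 26.03
tool_pos: [0.529, 0.1511, 0.1932]
eef_rot: [-3.141, -0.002, -0.043]
force: [0.5, -0.4, -4.1]
opening: 0.0555
```

```bash
python3 vs.py side rl 40 210 130 290 3; python3 plan.py 0.621 -0.278 0.2 1.463 -1 25
```

```text
now 26.08 [0.5283 0.1509 0.192 ] yaw -0.0434 tilt -1.0
[[[-1.0, 0.031, 0.118, -0.002, -0.0266], [-1.0, 0.021, 0.12, -0.002, -0.0267], [-1.0, 0.011, 0.121, -0.003, -0.0266], [-1.0, 0.0, 0.122, -0.002, -0.0267], [-1.0, -0.009, 0.122, -0.002, -0.0266], [-1.0, -0.02, 0.12, -0.002, -0.0266], [-1.0, -0.03, 0.118, -0.003, -0.0267], [-1.0, -0.039, 0.116, -0.002, -0.0266]]]
[[[-1.0, -0.049, 0.111, -0.002, -0.0267], [-1.0, -0.058, 0.107, -0.002, -0.0266], [-1.0, -0.067, 0.102, -0.003, -0.0266], [-1.0, -0.075, 0.096, -0.002, -0.0267], [-1.0, -0.083, 0.09, -0.002, -0.0266], [-1.0, -0.09, 0.082, -0.002, -0.0267], [-1.0, -0.097, 0.074, -0.002, -0.0266], [-1.0, -0.102, 0.066, -0.003, -0.0266]]]
[[[-1.0, -0.108, 0.057, -0.002, -0.0267], [-1.0, -0.112, 0.048, -0.002, -0.0266]]]
18 [ 0.621 -0.278  0.2  ] 1.463
```

View pics/rl.png

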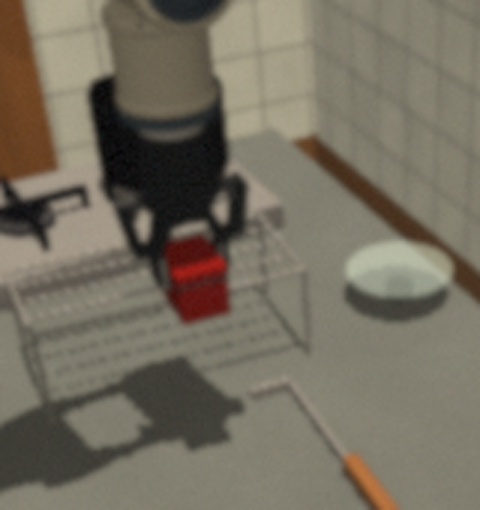

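Request:
{"api": "jog_arm", "payload": {
  "deltas": [
    [[-1.0, 0.031, 0.118, -0.002, -0.0266], [-1.0, 0.021, 0.12, -0.002, -0.0267], [-1.0, 0.011, 0.121, -0.003, -0.0266], [-1.0, 0.0, 0.122, -0.002, -0.0267], [-1.0, -0.009, 0.122, -0.002, -0.0266], [-1.0, -0.02, 0.12, -0.002, -0.0266], [-1.0, -0.03, 0.118, -0.003, -0.0267], [-1.0, -0.039, 0.116, -0.002, -0.0266]]
  ]
}}

```text
t: 26.75
tool_pos: [0.5691, -0.0407, 0.1941]
eef_rot: [-3.139, 0.002, 0.63]
force: [0.5, 0.1, -1.6]
opening: 0.0554
```

Request:
{"api": "jog_arm", "payload": {
  "deltas": [
    [[-1.0, -0.049, 0.111, -0.002, -0.0267], [-1.0, -0.058, 0.107, -0.002, -0.0266], [-1.0, -0.067, 0.102, -0.003, -0.0266], [-1.0, -0.075, 0.096, -0.002, -0.0267], [-1.0, -0.083, 0.09, -0.002, -0.0266], [-1.0, -0.09, 0.082, -0.002, -0.0267], [-1.0, -0.097, 0.074, -0.002, -0.0266], [-1.0, -0.102, 0.066, -0.003, -0.0266]]
  ]
}}

```text
t: 27.42
tool_pos: [0.6104, -0.231, 0.1973]
eef_rot: [-3.138, -0.001, 1.299]
force: [1.4, -0.6, -3.1]
opening: 0.0552
```

Request:
{"api": "jog_arm", "payload": {
  "deltas": [
    [[-1.0, -0.108, 0.057, -0.002, -0.0267], [-1.0, -0.112, 0.048, -0.002, -0.0266], [-1, 0, 0, 0, 0], [-1, 0, 0, 0, 0], [-1, 0, 0, 0, 0], [-1, 0, 0, 0, 0]]
  ]
}}

```text
t: 27.92
tool_pos: [0.621, -0.2768, 0.1993]
eef_rot: [-3.14, -0.001, 1.463]
force: [0.2, 0.8, -1.6]
opening: 0.0554
```

```bash
python3 plan.py 0.6183 -0.2785 0.135 1.463 -1 15
```

```text
now 27.92 [ 0.621  -0.2768  0.1993] yaw 1.4626 tilt -1.0
[[[-1.0, -0.002, -0.003, 0.064, -0.0], [-1.0, -0.002, -0.002, 0.065, -0.0001], [-1.0, -0.002, -0.003, 0.064, 0.0], [-1.0, -0.002, -0.002, 0.064, -0.0], [-1.0, -0.002, -0.003, 0.065, -0.0]]]
5 [ 0.6182 -0.2785  0.1349] 1.4629
```

Request:
{"api": "jog_arm", "payload": {
  "deltas": [
    [[-1.0, -0.002, -0.003, 0.064, 0], [-1.0, -0.002, -0.002, 0.065, 0], [-1.0, -0.002, -0.003, 0.064, 0.0], [-1.0, -0.002, -0.002, 0.064, 0], [-1.0, -0.002, -0.003, 0.065, 0], [-1, 0, 0, 0.04, 0], [-1, 0, 0, 0, 0], [-1, 0, 0, 0, 0]]
  ]
}}

```text
t: 28.58
tool_pos: [0.6187, -0.279, 0.1278]
eef_rot: [-3.141, -0.0, 1.463]
force: [0.6, 0.9, -2.4]
opening: 0.0555
```

```bash
sed -i 's/205:275,265:315/180:275,255:325/; s/fx=12,fy=8.5/fx=8,fy=6.2/' z.py; python3 z.py rz1; python3 plan.py 0.6183 -0.2785 0.12 1.463 -1 15
```

```text
now 28.63 [ 0.6191 -0.2794  0.1284] yaw 1.4631 tilt -1.0
[[[-1.0, 0.004, -0.004, 0.042, 0.0]]]
1 [ 0.6183 -0.2785  0.12  ] 1.4631
```

View pics/rz1.png

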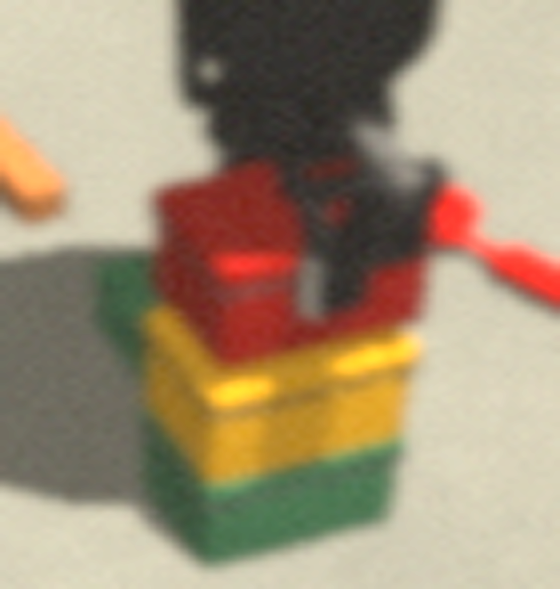

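Request:
{"api": "jog_arm", "payload": {
  "deltas": [
    [[-1.0, 0.004, -0.003, 0.042, 0.0], [-1, 0, 0, 0.015, 0], [-1, 0, 0, 0, 0], [-1, 0, 0, 0, 0]]
  ]
}}

```text
t: 28.97
tool_pos: [0.6181, -0.2787, 0.1163]
eef_rot: [-3.141, -0.0, 1.463]
force: [-0.1, 0.2, -2.1]
opening: 0.0552
```

```bash
python3 z.py rz2
python3 - <<'E'
from h import *
s=ctrl.snapshot("side")
y=np.array([proj(s,box(.617,-.2795,-.108,z0=z,z1=z+.06)) for z in (0,.06,.12)])
for k in (1,0,4,5): pass
print(np.round((y-[255,180]+.5)*[8,6.2]).astype(int)[:, :, :].tolist())
print(proj(s,[[.617,-.28,.12],[.622,-.28,.12],[.617,-.275,.12]]).round(2))
E
python3 plan.py 0.6183 -0.2785 0.117 1.463 -1 15
```

```text
[[[203, 580], [209, 494], [136, 490], [140, 404], [396, 528], [409, 442], [324, 442], [334, 356]], [[209, 494], [215, 401], [140, 404], [143, 311], [409, 442], [424, 349], [334, 356], [345, 263]], [[215, 401], [222, 300], [143, 311], [147, 211], [424, 349], [440, 248], [345, 263], [357, 162]]]
[[289.87 232.8 ]
 [291.46 232.13]
 [288.85 231.6 ]]
now 29.07 [ 0.6183 -0.2788  0.1166] yaw 1.4629 tilt -1.0
[[[-1.0, 0.002, 0.0, -0.002, -0.0]]]
1 [ 0.6184 -0.2784  0.117 ] 1.4629
```

View pics/rz2.png

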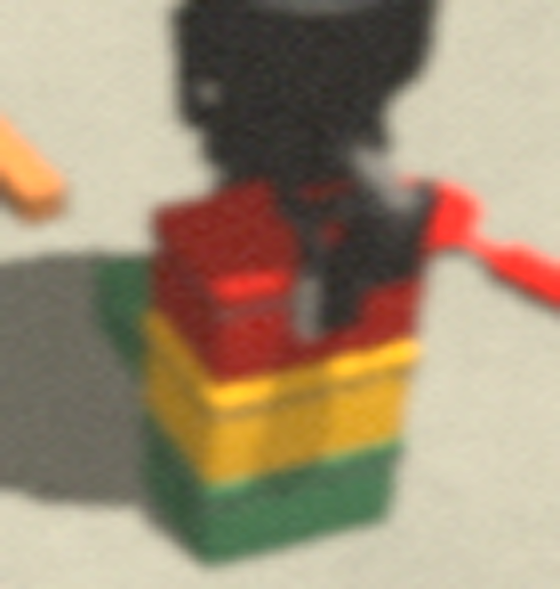

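Request:
{"api": "jog_arm", "payload": {
  "deltas": [
    [[-1, 0, 0, 0.01, 0], [-1, 0, 0, 0.005, 0], [-1, 0, 0, 0, 0]]
  ]
}}

```text
t: 29.32
tool_pos: [0.6182, -0.2788, 0.1133]
eef_rot: [-3.142, -0.0, 1.463]
force: [-0.3, 0.6, -1.9]
opening: 0.0553
```

Request:
{"api": "jog_arm", "payload": {
  "deltas": [
    [[-1, 0, 0, 0.005, 0], [-1, 0, 0, 0, 0]]
  ]
}}

```text
t: 29.48
tool_pos: [0.6185, -0.2789, 0.1132]
eef_rot: [3.141, 0.0, 1.463]
force: [-2.4, 0.8, 6.2]
opening: 0.0553
```

Request:
{"api": "jog_arm", "payload": {
  "deltas": [
    [[-1, 0, 0, -0.003, 0], [0.5, 0, 0, 0, 0], [0.6, 0, 0, 0.0, 0], [1, 0, 0, 0.0, 0], [1, 0, 0, 0, 0], [1, 0, 0, 0, 0]]
  ]
}}

```text
t: 29.98
tool_pos: [0.6182, -0.2788, 0.113]
eef_rot: [3.142, 0.0, 1.463]
force: [-0.0, -0.2, 0.3]
opening: 0.0848
```

Request:
{"api": "jog_arm", "payload": {
  "deltas": [
    [[1, 0, 0, -0.05, 0], [1, 0, 0, -0.1, 0], [1, 0, 0, -0.15, 0.0], [1, 0, 0, -0.15, 0.0], [1, 0, 0, -0.15, 0], [1, 0, 0, -0.1, 0]]
  ]
}}

```text
t: 30.48
tool_pos: [0.6188, -0.2791, 0.2571]
eef_rot: [3.138, 0.001, 1.463]
force: [0.7, -1.1, -0.1]
opening: 0.0854
```

```bash
python3 z.py rz3; python3 plan.py 0.45 0.15 0.24 1.463 1 38
```

```text
now 30.53 [ 0.62   -0.2797  0.2606] yaw 1.4629 tilt -0.99997
[[[1.0, 0.157, -0.083, 0.008, -0.0], [1.0, 0.158, -0.083, 0.008, -0.0], [1.0, 0.157, -0.082, 0.008, -0.0], [1.0, 0.157, -0.083, 0.008, -0.0], [1.0, 0.157, -0.083, 0.008, -0.0], [1.0, 0.158, -0.083, 0.007, -0.0], [1.0, 0.157, -0.083, 0.008, -0.0], [1.0, 0.157, -0.082, 0.008, -0.0]]]
[[[1.0, 0.158, -0.083, 0.008, -0.0], [1.0, 0.157, -0.083, 0.008, -0.0], [1.0, 0.157, -0.083, 0.008, -0.0], [1.0, 0.157, -0.083, 0.008, -0.0], [1.0, 0.158, -0.082, 0.008, -0.0]]]
13 [0.4501 0.15   0.24  ] 1.4629
```

View pics/rz3.png

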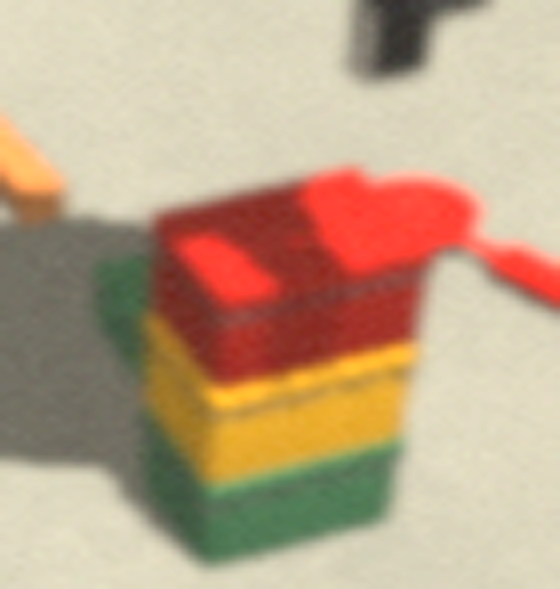

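Request:
{"api": "jog_arm", "payload": {
  "deltas": [
    [[1.0, 0.157, -0.083, 0, 0], [1.0, 0.158, -0.083, 0, 0], [1.0, 0.157, -0.082, 0, 0], [1.0, 0.157, -0.083, 0, 0], [1.0, 0.157, -0.083, 0, 0], [1.0, 0.158, -0.083, 0, 0], [1.0, 0.157, -0.083, 0, 0], [1.0, 0.157, -0.082, 0, 0]]
  ]
}}

```text
t: 31.2
tool_pos: [0.5128, -0.013, 0.2536]
eef_rot: [3.141, -0.0, 1.463]
force: [1.0, 0.2, -0.1]
opening: 0.0852
```

Request:
{"api": "jog_arm", "payload": {
  "deltas": [
    [[1.0, 0.158, -0.083, 0, 0], [1.0, 0.157, -0.083, 0, 0], [1.0, 0.157, -0.083, 0, 0], [1.0, 0.157, -0.083, 0, 0], [1, 0, 0, 0, 0], [1, 0, 0, 0, 0]]
  ]
}}

```text
t: 31.7
tool_pos: [0.4606, 0.1193, 0.2536]
eef_rot: [3.141, -0.0, 1.466]
force: [0.6, -0.3, -0.3]
opening: 0.0852
```

Run:
```python
from h import *
S=both()
for i in (0,1):
    for dv in (.6,.75,.85): print(i,topface(S[i],"red",(.62,-.278),.18,dv))
    print([[(np.round(r["point"],3).tolist(),round(r["score"],2)) for r in ctrl.tip_of(S[i],q)] for q in ("red_tin_center","yellow_tin_center","hook_grip","measuring_spoon","spice_jar")])
    cv2.imwrite(f"pics/fin_{i}.png",cv2.resize(S[i]["img"][(130,160)[i]:(250,290)[i],(280,220)[i]:(420,360)[i],::-1],None,fx=4.5,fy=4.5,interpolation=cv2.INTER_CUBIC))
save(S[0],"finfull")
```

```text
0 (array([ 0.6182, -0.2784, -0.1009, 78.936 , 58.1242]), array([ 0.6181, -0.2782]))
0 (array([ 0.6191, -0.2794, -0.1116, 76.9448, 56.0776]), array([ 0.6188, -0.2792]))
0 (array([ 0.6196, -0.2798, -0.1109, 74.6998, 53.7962]), array([ 0.6192, -0.2798]))
[[([0.62, -0.279, 0.15], 0.83)], [([0.619, -0.283, 0.091], 0.62)], [([0.647, -0.018, 0.009], 0.84), ([0.622, -0.279, 0.15], 0.56)], [([0.784, -0.192, 0.007], 0.66)], [([0.609, -0.496, -0.002], 0.89)]]
1 (array([  0.6346,  -0.2943,  -0.5246, 133.7209,  82.7252]), array([ 0.6287, -0.2925]))
1 (array([  0.6367,  -0.2934,  -0.5413, 131.51  ,  79.1524]), array([ 0.6301, -0.2903]))
1 (array([ 0.6304, -0.2824, -0.1299, 99.2617, 56.6786]), array([ 0.6257, -0.2831]))
[[([0.619, -0.282, 0.148], 0.76)], [([0.624, -0.275, 0.087], 0.83)], [([0.647, -0.02, 0.012], 0.69)], [([0.784, -0.196, 0.0], 0.62)], [([0.611, -0.5, 0.007], 0.69)]]
```

View pics/fin_0.png

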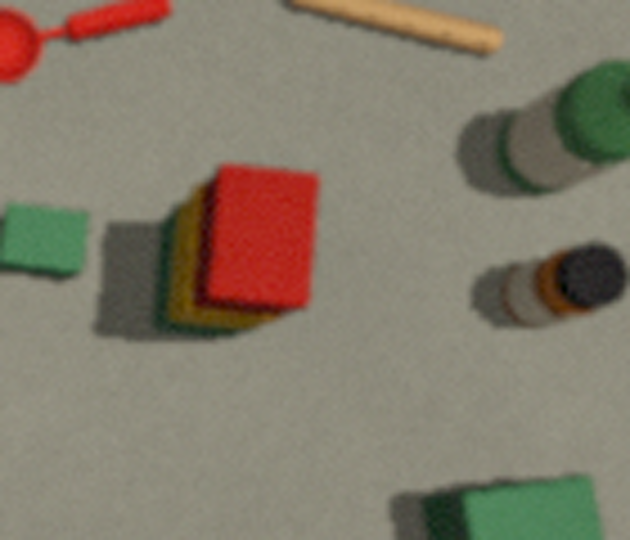

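View pics/fin_1.png

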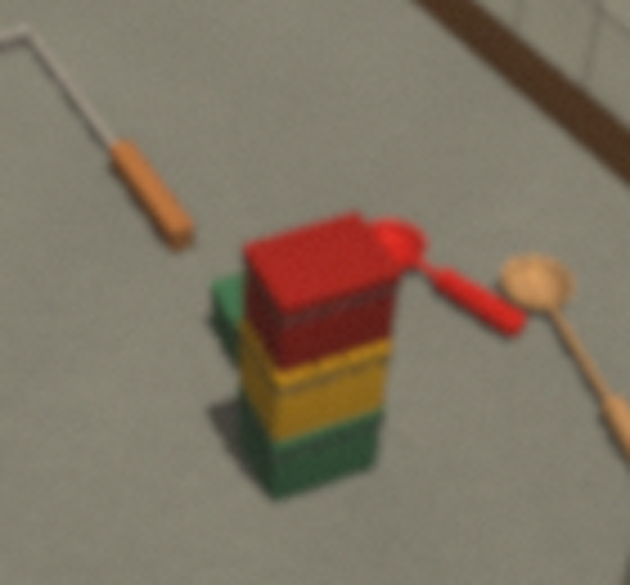

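View pics/finfull.png

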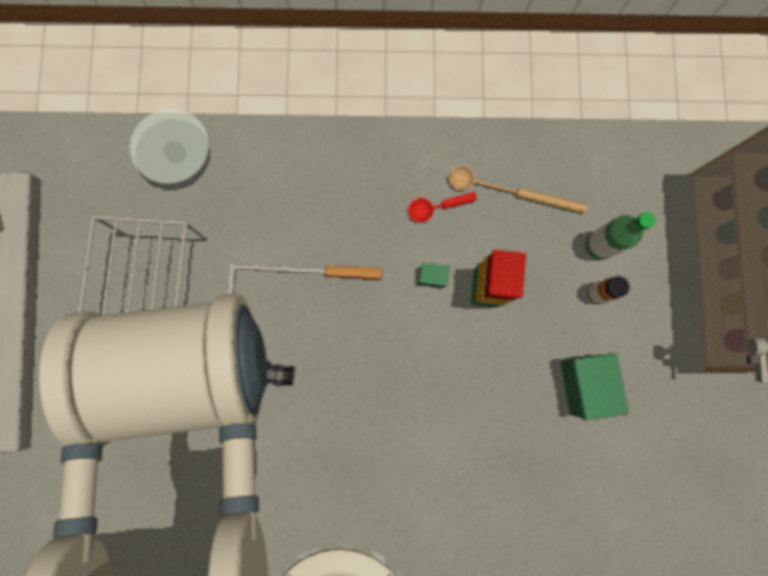

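Run:
```python
from h import *
from rel import fitocc
s=ctrl.snapshot("side")
hsv=cv2.cvtColor(s["img"],cv2.COLOR_RGB2HSV)
m=color(s,"red")
V=s["img"].max(2); u=proj(s,[.617,-.28,.18])[0].round().astype(int); w=proj(s,[.765,-.17,.01])[0].round().astype(int)
print(V[u[1]-3:u[1]+3,u[0]-3:u[0]+3].mean(),u,w)
s2=dict(s); im=s["img"].copy()
spoon=(color(s,"red")&(V>205)); print(spoon.sum())
spoon=cv2.dilate(spoon.astype(np.uint8),np.ones((3,3))).astype(bool)
M=up(m&~spoon&hullmask(proj(s,box(.617,-.28,-.11,L=.10,W=.08,z0=.11,z1=.19)),1).astype(bool)); ign=up(spoon)
def f(p,z0=.12):
    h=hullmask(proj(s,box(*p,z0=z0,z1=z0+.06))).astype(bool); return ((h^M)&~ign).sum()/M.sum()
x0=np.array([.617,-.28,-.11])
r=minimize(f,x0,method="Nelder-Mead",options=dict(initial_simplex=x0+np.array([[0,0,0],[.006,0,0],[0,.006,0],[0,0,.1]]),xatol=1e-4,fatol=1e-4)); print("red",r.x,r.fun)
# yellow+red column union and yellow+green for comparison: yellow pixels + red as one 120 box
My=up((m&~spoon|color(s,"yellow"))&hullmask(proj(s,box(.617,-.28,-.11,L=.10,W=.08,z0=.05,z1=.19)),1).astype(bool))
def g(p):
    h=hullmask(proj(s,box(*p,z0=.06,z1=.18))).astype(bool); return ((h^My)&~ign).sum()/My.sum()
r=minimize(g,x0,method="Nelder-Mead",options=dict(initial_simplex=x0+np.array([[0,0,0],[.006,0,0],[0,.006,0],[0,0,.1]]),xatol=1e-4,fatol=1e-4)); print("red+yellow",r.x,r.fun)
```

```text
165.25 [291 217] [309 218]
18
red [ 0.62513143 -0.2730747  -0.15842409] 0.20579103671706264
red+yellow [ 0.61820656 -0.27838359 -0.17874577] 0.16724708340588543
```

Run:
```python
from workcell import ctrl
print(ctrl.observe()["t"]); print(ctrl.close_job())
```

```text
32.35
the job is handed in; nothing more can be done
None
```

I dragged the red tin out with the pull hook, laid the hook flat, and stacked the tins green, yellow, red from the counter up. I handed the job in at about 32 s; `close_job` reports no verdict.

- **Stack position, top camera:** Yellow sits about 1 mm from green's original position, and red about 1 mm from yellow. All yaws are near -0.11 rad, and the column looks upright in both pictures.
- **Hook and bystanders:** The hook's handle centre reads about 10 mm high. The spoon and spice jar are within about 6 mm of their first readings, close to the detector's 4 mm accuracy.
- **Rack clearance:** The red tin's centre ended about 130 mm in front of the rack's front edge. The gripper touched it only there.
- **First grasp missed:** My first attempt on the hook's handle closed on nothing. The pictures put the fingertips about 20–30 mm higher than the reported TCP, so I lowered further and the second grasp held.
- **Checks that disagreed:** In the side camera, the final outline fits for the red tin were unreliable because the red spoon overlaps it in the picture. They differed from the top view by about 6–8 mm, and the point detections by up to about 7 mm. I relied on the top-view measurement.

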